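Fit the retaining ring on the shaker hub with circlip pliers

TASK

Take the circlip pliers from their slanted stand, put their tips into the two eyes of the snap ring and squeeze to spread it, carry it over the round hub of the shaker and let it contract into the hub's groove, so that it lies flat and closed under the rim. Do not handle the ring with the gripper itself. Then put the pliers back in their stand as they were, and leave the pot, the jar and the brush where they are.

Things in the scene. Friction and masses are not known exactly. Their poses are not given: they have to be found in the camera images.
- pliers: Circlip pliers, 181 mm, 165 g, steel, two black rubber handles. Origin at pivot; +z to the handles, jaws and handles move along y; same after a half turn about z. Start leaning in the stand, z axis 35 deg from vertical, handles up. Sprung: handles apart, tips together; squeezing spreads the tips. Mass centre some 20 mm above the pivot: loosely held at a slant they swing in the grip.
- pliers_grip (a point): Grip point on the pliers' axis at z = +64 mm. Rubber handles span z = 37 to 95 mm, 8 mm thick, 18 mm wide (x). Relaxed they splay 0.24 rad each: 53 mm over the outer faces at z = 64, 67 mm at the top; at the stop almost parallel, 18 mm over all. Fingers 62 mm apart hold them near the tops with the tips still relaxed. Axes as the pliers.
- pliers_tips (a point): Pliers' axis between the ends of the relaxed tips, z = -86 mm. Tips: pegs 5 x 5 mm, 10 mm long, at y = +-15.5 mm relaxed; at the stop y = +-36 mm, splayed 20 deg outwards, ending at z = -80 mm. Above each peg a shoulder 18 (x) by 10 (y) mm rests on the ring's eye: underside z = -76 mm relaxed, -71 at the stop, so it drops 5 mm as the tips close.
- pliers_l (a joint): Turn of each pliers arm (both move together): 0 relaxed, tips together; 0.27 rad at the stop, tips spread. At the handles 6 N starts the motion; without the ring 13 N reaches the stop; with the ring 25 N gives about 0.24, which is enough. Squeezing them in the stand is possible, as there is room for the spread tips.
- stand: Fixed stand: grey base 150 x 110 x 8 mm, aluminium easel leaning 35 deg. Origin under the base's centre. At yaw 0 the resting pliers' handles lean to -x, tips point down to +x. Back plate 98 mm wide, side lips 27 mm high and 90 mm apart inside, foot ledge for the tips. The plate ends 26 mm above the pliers' pivot; handles stand free above it. Open side faces +x and up.
- stand_seat (a point): Where the pivot of the resting pliers lies: (-25, 0, 92) mm in the stand's frame, at the start y within 4 mm. Axes as the stand. The resting pliers' z axis is (-0.574, 0, 0.819) in the stand's frame; they stand on the ledge and lean on the back plate.
- ring: Dark steel snap ring, 6 mm thick, 101 x 82 mm, 52 g. Origin at the opening's centre, on the underside; z up. Two arms sprung together about a pivot at x = -38.5 mm; gap and eyes at +x. Eyes: rectangular holes, x = 40 to 52 mm, |y| = 10 to 25 mm when closed. Opening radius 33 mm; a tooth at each side (+-y) reaches in to radius 27 mm.
- ring_l (a joint): Opening of the ring's +y arm: 0 closed, about 0.14 rad when spread by 25 N; its eyes then sit 3 to 4 mm nearer its centre and the teeth clear the hub's rim by some 2 mm. Eye force 2.4 N at 0, 6 N at 0.14. The spread ring hangs on the splayed tips and can be carried, back sagging a little; contracting, it draws back 1 to 3 mm from the tips.
- ring_r (a joint): Opening of the ring's -y arm, the same; the two arms move together.
- ring_block: Fixed white plastic stool: base 110 x 110 x 12 mm, a disc of radius 36 mm up to z = 30 mm with a boss of radius 24 mm up to z = 36 mm. Origin under its centre. The ring starts flat on the disc, underside at z = 30 mm, around the boss; its eyes overhang the disc, so the tips pass right through them.
- shaker: Fixed low shaker: white and blue housing 230 x 220 mm, 50 mm high, aluminium plate of radius 98 mm up to z = 58 mm. In its middle an upright steel hub: boss of radius 36 mm, z = 58 to 70 mm; groove of radius 25 mm, z = 70 to 82 mm; rim of radius 30 mm, z = 82 to 90 mm, flat top. Origin under its centre. The eyes overhang the boss: pressed down, they tip the ring.
- groove (a point): On the hub's axis at the groove's floor, 70 mm above the bench. The ring's origin belongs here, any yaw, same way up as at the start. Axes as the shaker.
- pot: Bystander: open steel pot, radius 55 mm, 100 mm high, beyond the shaker. Origin under its centre.
- jar: Bystander: white plastic jar with black cap, radius 34 mm, 110 mm high. Origin under its centre.
- brush: Bystander: hand brush lying on the bench along its x axis, some 200 mm long.
There are look-alikes about, which are no part of the job. Leave any pink look-alike of the stand alone. Of the things like the ring, leave any that is turquoise; of the rest the larger one is meant.

How it is judged:
By the outcome, as a careful person would: the job done as asked, in the order asked, and still so for the second after the job is handed in, with the robot touching nothing.
It also fails if it takes over 72 s, if anything falls off the work surface, if the arm or the gripper's body presses on something with over 40 N, if the wrist force passes 120 N, or if a joint passes its speed limit or range.

ROBOT

A 7-joint arm with a two-finger parallel gripper is mounted at the origin on the work surface. World frame = base frame: x ahead of the robot, y to its left, z up, the work surface at z = 0. Lengths are in m, angles in degrees, forces in N, time in s.
With the tool pointing down it reaches from about 0.425 to 0.975 m from the base axis. Payload 16.7 kg.
Tool frame: the origin (TCP) lies midway between the tips of the shut fingers; the grasp point (between the pads) lies 19 mm behind it; z points along the fingers, y is the line along which they close (so a half turn about z gives the same grasp; the last joint's range is limited). The gripper opens to 85 mm and grips with 20 to 120 N. Pads are 22 mm wide; open, the fingers measure 114 mm over their backs; the gripper's body (76 mm by 85 mm) begins 54 mm behind the grasp point. The pads swing forward as they close: fully open they stand 13 mm farther back than shut.
Start: joints at [61.851, 24.414, 4.234, 92.017, -1.954, 63.644, -3.845], TCP at [0.226, -0.636, 0.231] pointing down, gripper open.
Joint ranges: [-163.25, 163.25], [-28.42, 122.38], [-70.27, 78.77], [12.13, 141.07], [-58.53, 238.53], [9.26, 117.41], [-156.51, 156.51]. Speed limits (degrees/s): [108.29, 108.29, 136.94, 136.94, 172.46, 172.46, 172.46].

INTERFACE

Orientations are given as [roll, pitch, yaw] about the fixed x, y, z axes, in that order (R = Rz(yaw) Ry(pitch) Rx(roll)).
In Python, from station import state, get_image, sign_off, boxes_of, trace gives the robot as it stands.
- The arm moves only by the tool drive_tool, never from a script. Its argument "commands" is a list of rows, each a list of 3 entries, a list of its own where there are three numbers: the turn, a rotation vector about the tool's x, y, z in rad, then the shift along the tool's x, y, z in m, then the finger opening in m, from 0 to 0.0854. In form: [[[rx, ry, rz], [dx, dy, dz], fingers], ...]. A call has 1 to 12 rows; each row shifts and turns the commanded pose from where the row before left it, along the tool's axes as they then stand; what a row does not reach is not made up. A row lasts 1/12 s, in which the tool goes at most 41.7 mm and 7.16 degrees, less where a joint would pass 70% of its speed; a pose out of reach is approached as far as the arm can. A call is refused whole if a number of a shift passes 0.0417 or a number of a turn 0.125, either way. A call with a gripper value outside its range is refused whole. The fingers move at their own pace and stop on an object; "squeeze" is the grip in N (left out, the last holds). Time passes only in rows, so rows that do not move let the fingers close. It gives the time, the measured TCP pose, the force, the opening and the grip force at its end, in the units of the state.
- state(): the state, without advancing time (a new reading comes with each control period).
- get_image(name): name is "side" or "top"; returns a dict with "pixels" (400x640x3 uint8, red, green, blue), "vfov" (degrees; the focal length in pixels is half the picture's height over the tangent of half this angle, whatever the lens; pixels are square), "cx", "cy" (the principal point, pixels), "world_from_camera" (4x4, takes a point from camera to world coordinates). Camera axes: x right, y down, z forward; pixel columns grow to the right and rows downward; lengths in m; the calibration is good to about 2 mm. A picture is of the moment at which its call begins. There is no depth.
- sign_off(): hands the job in; it is judged then, once.
Trained networks look in a picture, given as the dict that the camera call returned (one of the last four; its "shot" number tells which), for a name from the list of things; names that differ only in an ending like _2 or _b are one class to them, and where a whole thing is asked for, a point or a joint stands for the part that bears it (a point fixed in the world has none). Each returns a list of dicts, best first, with "p" (0 to 1); they miss things now and then, are a little off and sometimes report something else, mostly with a low value. They report only what shows in the picture. A call takes as long as a camera call. They do not tell look-alikes from the thing itself.
- boxes_of(picture, query): "rect" ([centre column, centre row, width, height] in pixels, round what is visible of it).
- trace(picture, query): "mask" (400x640 bool, what is visible of it) and "rect" ([centre column, centre row, width, height] in pixels, round what is visible of it).
The state is a dict: "clock": time; "joint_pos": joint angles; "joint_velocities": joint speeds; "joint_efforts": joint torques, N m; "eef_pos": TCP position; "tool_rot": TCP orientation; "wrist_force": force on the tool from outside, world axes, zero at the start; "ft_torque": the same for the moment, N m; "gripper_width": opening from 0.0 (shut) to 1.0 (fully open); "gripper_force": force on a finger pad.
Only numpy, scipy, OpenCV 4.12 (cv2) and the standard library are available. Lean on these libraries where they do the work, as an engineer would, in place of code of your own. Each camera call takes 0.05 s, during which the arm holds its last target. There are 200 camera calls.

## Working session

There is one attempt and no reset: what is moved stays moved. The work goes in short steps, Python scripts to look and compute and a tool call to move; the robot and the scene stay as the last step left them, time stands still between calls to the robot, and variables do not carry over. Pictures are saved under pics/ and viewed, at most 10 in all, crops included, and the job is handed in when it is done.

Besides the shell and the picture viewer there is one more tool, called after "Emit:" by a JSON object that holds its "op" and its "data", one argument or row to a line. drive_tool: Moves the arm, as the interface text tells. Its arguments: {"type":"object","properties":{"commands":{"type":"array","items":{"type":"array"}},"squeeze":{"type":"number"}},"required":["commands"]}

```bash
mkdir -p pics; ls; cat > h.py <<'E'
import numpy as np, cv2
from station import state,get_image,sign_off,boxes_of,trace
from scipy.spatial.transform import Rotation as R
def cam(p):
    f=200/np.tan(np.radians(p['vfov'])/2); return f,p['cx'],p['cy'],np.array(p['world_from_camera'])
def ray(p,u,v):
    f,cx,cy,T=cam(p); d=np.array([(u-cx)/f,(v-cy)/f,1.]); return T[:3,3],T[:3,:3]@d
def onz(p,u,v,z):
    o,d=ray(p,u,v); return o+d*(z-o[2])/d[2]
def proj(p,X):
    f,cx,cy,T=cam(p); X=np.atleast_2d(X); c=(X-T[:3,3])@T[:3,:3]; return c[:,:2]/c[:,2:]*f+[cx,cy]
def tri(p,a,q,b):
    A=[];B=[]
    M=np.zeros((3,3));v=np.zeros(3)
    for P,(u,w) in((p,a),(q,b)):
        o,d=ray(P,u,w); d=d/np.linalg.norm(d); K=np.eye(3)-np.outer(d,d); M+=K; v+=K@o
    return np.linalg.solve(M,v)
def save(p,n,box=None,s=1):
    im=p['pixels'][:,:,::-1]
    if box: im=im[box[1]:box[3],box[0]:box[2]]
    cv2.imwrite('pics/'+n,cv2.resize(im,None,fx=s,fy=s,interpolation=cv2.INTER_CUBIC))
E
python3 - <<'E'
from h import *
import pickle
P={n:get_image(n) for n in('side','top')}
pickle.dump(P,open('p0.pkl','wb'))
cv2.imwrite('pics/a.png',np.vstack([P['top']['pixels'],P['side']['pixels']])[:,:,::-1][:, :][::1])
im=np.vstack([P['top']['pixels'],P['side']['pixels']])[:,:,::-1]
cv2.imwrite('pics/top.png',P['top']['pixels'][:,:,::-1]);cv2.imwrite('pics/side.png',P['side']['pixels'][:,:,::-1])
for n,p in P.items():
    print(n,p['vfov'],p['cx'],p['cy'],np.round(p['world_from_camera'],3).tolist(),p.keys())
    for q in['pliers','stand','ring','ring_block','shaker','pot','jar','brush']:
        print(q,[(np.round(b['rect']).tolist(),round(b['p'],2)) for b in boxes_of(p,q)])
print(state())
E
```

```text
pics
side 49.024174219445435 327.7799431823528 206.3294818562327 [[-0.74, -0.465, 0.486, -0.087], [-0.672, 0.498, -0.547, 0.762], [0.012, -0.732, -0.681, 0.998], [0.0, 0.0, 0.0, 1.0]] dict_keys(['pixels', 'vfov', 'cx', 'cy', 'world_from_camera', 'shot'])
pliers [([278.0, 274.0, 30.0, 23.0], 0.79), ([268.0, 281.0, 14.0, 12.0], 0.38)]
stand [([275.0, 292.0, 60.0, 58.0], 0.89), ([344.0, 337.0, 68.0, 67.0], 0.86), ([212.0, 345.0, 65.0, 64.0], 0.63)]
ring [([402.0, 177.0, 29.0, 20.0], 0.71), ([434.0, 212.0, 27.0, 22.0], 0.6), ([430.0, 215.0, 18.0, 20.0], 0.51), ([401.0, 181.0, 25.0, 8.0], 0.5), ([440.0, 174.0, 14.0, 8.0], 0.5), ([436.0, 170.0, 15.0, 12.0], 0.45)]
ring_block [([403.0, 183.0, 35.0, 21.0], 0.82)]
shaker [([336.0, 229.0, 104.0, 78.0], 0.69)]
pot [([363.0, 146.0, 33.0, 40.0], 0.59)]
jar [([227.0, 230.0, 27.0, 38.0], 0.58), ([400.0, 180.0, 27.0, 9.0], 0.53), ([279.0, 272.0, 27.0, 24.0], 0.23)]
brush [([283.0, 191.0, 52.0, 31.0], 0.8)]
top 42.332770773123265 322.40309725127423 199.79411946428104 [[0.014, -0.983, 0.182, 0.274], [-1.0, -0.014, -0.003, 0.044], [0.005, -0.182, -0.98
[... 955 characters left out ...]
5026681, 24.4125539 ,  4.23275959, 92.01699228, -1.9526094 ,
       63.6447097 , -3.84473926]), 'joint_velocities': array([ 0.04700864, -0.0590558 ,  0.03710131,  0.03426044,  0.03243986,
       -0.029304  ,  0.01352393]), 'joint_efforts': array([ 2.13361607e-03, -9.49513006e+01,  3.75852674e+00, -4.63883400e+01,
        1.91804941e-02,  2.09774567e-03,  8.20537639e-05]), 'eef_pos': array([ 0.2262301 , -0.63591907,  0.23131501]), 'tool_rot': array([-1.79997713e+02, -1.30529677e-03,  1.95823054e+01]), 'wrist_force': array([-0.02060062,  0.86376945, -0.35809529]), 'ft_torque': array([ 2.62779276e-02,  5.00412356e-03, -5.07663989e-05]), 'gripper_force': 0.0, 'gripper_width': 0.9992981375060699}
```

View images.

View pics/top.png

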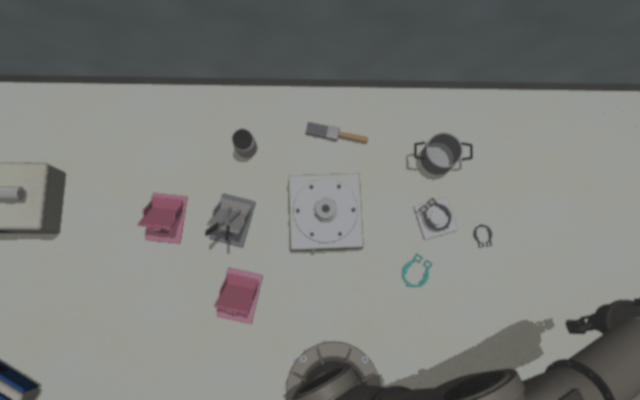

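View pics/side.png

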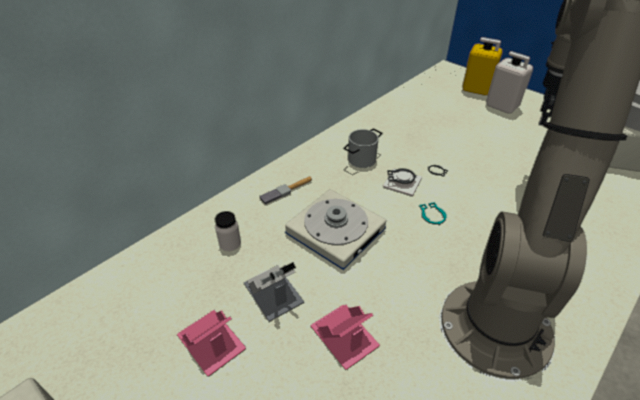

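Look-alikes — stands: grey, holding the pliers, top (230,219)/side (275,292); pink ones at top (163,217) and (239,294). Rings: dark on the white stool top (436,214)/side (402,177); small dark one (482,234)/(436,170); turquoise (416,270)/(433,213). I choose the grey stand and the dark ring on the stool.

```bash
python3 - <<'E'
from h import *
import pickle
P=pickle.load(open('p0.pkl','rb'))
def c(n,u,v,w=64,h=48,s=6):
    im=P[n]['pixels'][:,:,::-1][v-h//2:v+h//2,u-w//2:u+w//2]
    return cv2.resize(im,(396,297),interpolation=cv2.INTER_CUBIC)
cv2.imwrite('pics/b.png',np.vstack([np.hstack([c('top',230,220),c('side',275,290,80,60)]),np.hstack([c('top',436,216),c('side',402,182)])]))
E
```

```text
(no output)
```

View pics/b.png

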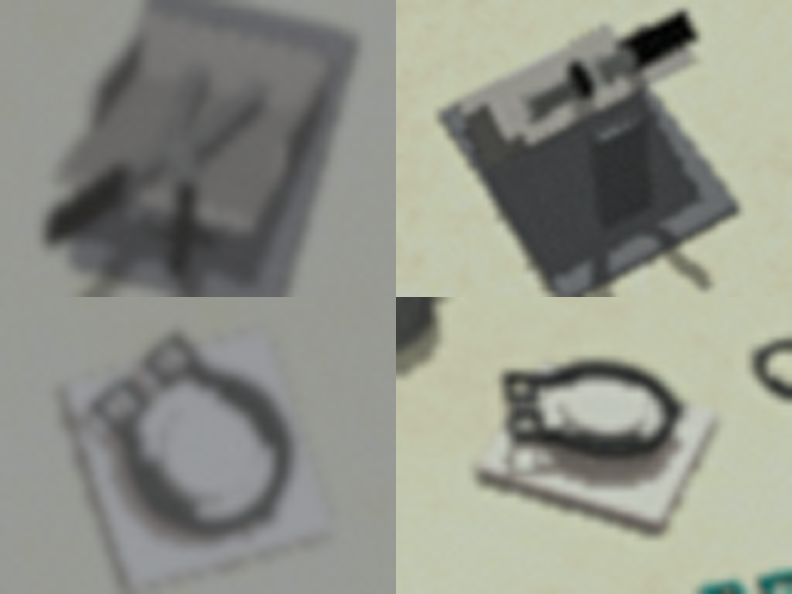

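Choice confirmed: pliers lie in the grey stand (handles toward the robot), and the dark larger ring lies on the white stool with eyes at top (430,207)/(439,203). Now the fits.

```bash
cat > fit.py <<'E'
from h import *
from scipy.optimize import least_squares
TH=np.linspace(0,2*np.pi,72,endpoint=False); D=np.c_[np.cos(TH),np.sin(TH)]
def box(x0,x1,y0,y1,z0,z1): return np.array([(x,y,z) for x in(x0,x1) for y in(y0,y1) for z in(z0,z1)])/1000
def cyl(r,z0,z1,cx=0): return np.array([(cx+r*np.cos(t),r*np.sin(t),z) for t in np.linspace(0,6.28,60) for z in(z0,z1)])/1000
ring=np.vstack([cyl(41,0,6),cyl(7.5,0,6,-38.5),box(37,55,-28,28,0,6)])
block=np.vstack([box(-55,55,-55,55,0,12),cyl(36,0,30),cyl(24,0,36)])
shaker=np.vstack([box(-115,115,-110,110,0,50),cyl(98,50,58),cyl(30,60,90)])
base=box(-75,75,-55,55,0,8)
def sup(m):
    v,u=np.nonzero(m); return (np.c_[u,v]@D.T).max(0)+0.25
def place(M,q,z): 
    c,s=np.cos(q[2]),np.sin(q[2]); return M@np.array([[c,s,0],[-s,c,0],[0,0,1]])+[q[0],q[1],z]
def fit(M,obs,q0,z,free=3):
    def r(q): return np.concatenate([(proj(p,place(M,q,z))@D.T).max(0)-h for p,h in obs])
    s=least_squares(r,q0,loss='soft_l1',x_scale=[.01,.01,.1]); return s.x,np.sqrt(np.mean(r(s.x)**2))
E
python3 - <<'E'
from fit import *
import pickle
P=pickle.load(open('p0.pkl','rb'))
near={'ring':{'top':(436,214),'side':(402,178)},'ring_block':{'top':(436,219),'side':(403,183)},'shaker':{'top':(325,213),'side':(336,229)},'stand':{'top':(230,219),'side':(275,292)},'pliers':{'top':(223,223),'side':(278,274)}}
Ms={'ring':(ring,.03,(.55,-.3,1)),'ring_block':(block,0,(.55,-.3,.2)),'shaker':(shaker,0,(.55,.04,0.)),'stand':(base,0,(.53,.33,-.25))}
K={}
for q,nn in near.items():
    obs={}
    for n,c in nn.items():
        L=[t for t in trace(P[n],q) if np.hypot(t['rect'][0]-c[0],t['rect'][1]-c[1])<9]
        if not L: print('none',q,n);continue
        t=max(L,key=lambda t:t['mask'].sum()*(t['p']>.3)); K[q,n]=t['mask']; obs[n]=(P[n],sup(t['mask']))
        print(q,n,round(t['p'],2),np.round(t['rect'],1),t['mask'].sum())
    if q in Ms:
        M,z,q0=Ms[q]
        q0=(*onz(P['top'],*nn['top'],z+.02)[:2],q0[2])
        for o in([*obs.values()],[obs.get('top')],[obs.get('side')]):
            if None in o: continue
            x,e=fit(M,o,q0,z); print(q,np.round(x[:2]*1000,1),np.degrees(x[2]).round(1),round(e,2))
pickle.dump(K,open('k.pkl','wb'))
E
```

```text
ring top 0.73 [437.4 218.8  39.5  45.7] 1073
ring side 0.57 [402.6 176.8  27.2  18.1] 283
ring [ 513.1 -308.9] 42.2 5.21
ring [ 503.1 -314.9] 47.3 7.17
ring [ 514.1 -308.9] 43.1 0.49
ring_block top 0.85 [435.1 218.9  44.2  43.1] 977
ring_block side 0.69 [403.2 183.2  40.1  20.5] 518
ring_block [ 516.4 -311.7] 16.9 2.06
ring_block [ 516.9 -312.5] 16.5 1.45
ring_block [ 514.7 -309. ] 17.8 2.41
shaker top 0.91 [327.1 214.7  79.6  80.3] 5526
shaker side 0.79 [335.1 229.9 100.7  81. ] 4536
shaker [527.3  30.1] 2.8 1.71
shaker [526.6  30.4] 2.8 0.92
shaker [530.9  27.3] 2.7 2.32
stand top 0.55 [233.2 219.2  48.1  53.7] 1455
stand side 0.98 [274.8 291.9  63.4  54. ] 1782
stand [502.  320.5] -14.1 2.02
stand [502.7 322.1] -13.8 1.76
stand [501.7 319.9] -14.2 2.22
pliers top 0.58 [222.5 223.9  34.2  34.2] 273
pliers side 0.59 [277.6 271.9  29.2  22.1] 235
```

```bash
cat > edge.py <<'E'
from fit import *
from scipy.optimize import minimize
def seg(a,b,n=25): return [(np.array(a)+(np.array(b)-a)*t/n,np.array(b)-np.array(a)) for t in np.arange(n+1)]
def poly(p): 
    p=[np.array(x,float) for x in p]; return sum([seg(p[i],p[(i+1)%len(p)]) for i in range(len(p))],[])
def rect(x0,x1,y0,y1,z): return poly([(x0,y0,z),(x1,y0,z),(x1,y1,z),(x0,y1,z)])
def circ(r,z,a=0,b=360,n=90): return [((r*np.cos(t),r*np.sin(t),z),(-np.sin(t)*9,np.cos(t)*9,0)) for t in np.radians(np.linspace(a,b,n))]
E_={'shaker':rect(-115,115,-110,110,50)+circ(98,58)+circ(30,90),
'ring_block':rect(-55,55,-55,55,12),
'ring':circ(33,6,30,75)+circ(33,6,105,255)+circ(33,6,285,330)+circ(41,6,50,155)+circ(41,6,205,310)+rect(37,55,7,28,6)+rect(37,55,-28,-7,6)+rect(40,52,10,25,6)+rect(40,52,-25,-10,6),
'stand':rect(-75,75,-55,55,8)}
def grad(p):
    g=cv2.GaussianBlur(cv2.cvtColor(p['pixels'],cv2.COLOR_RGB2GRAY).astype(np.float32),(0,0),.8)
    return cv2.Sobel(g,cv2.CV_32F,1,0,scale=.125),cv2.Sobel(g,cv2.CV_32F,0,1,scale=.125)
def score(q,e,ps,z):
    X=np.array([a for a,b in e],float)/1000; T=np.array([b for a,b in e],float); T=T/np.linalg.norm(T,axis=1)[:,None]*1e-3
    s=0
    for p,(gx,gy) in ps:
        a=proj(p,place(X,q,z)); b=proj(p,place(X+T,q,z)); t=b-a; n=np.c_[-t[:,1],t[:,0]]/np.linalg.norm(t,axis=1)[:,None]
        u=a.astype(np.float32)[:,None]
        sx=cv2.remap(gx,u[...,0],u[...,1],1)[:,0]; sy=cv2.remap(gy,u[...,0],u[...,1],1)[:,0]
        s-=np.minimum(np.abs(sx*n[:,0]+sy*n[:,1]),25).mean()
    return s
def efit(e,ps,q0,z,d=(.005,.005,.06)):
    best=None
    rng=np.random.default_rng(0)
    c=[q0]+[np.array(q0)+rng.uniform(-1,1,3)*d for _ in range(150)]
    c=sorted(c,key=lambda q:score(q,e,ps,z))[:8]
    for q in c:
        sx=np.array([q]+[np.array(q)+np.eye(3)[i]*[.002,.002,.03] for i in range(3)])
        r=minimize(score,q,args=(e,ps,z),method='Nelder-Mead',options=dict(initial_simplex=sx,xatol=1e-5))
        if best is None or r.fun<best.fun: best=r
    return best
E
python3 - <<'E'
from edge import *
import pickle
P=pickle.load(open('p0.pkl','rb')); G={n:(p,grad(p)) for n,p in P.items()}
init={'shaker':(.527,.030,.05),'ring_block':(.516,-.311,.29),'ring':(.514,-.309,.745),'stand':(.502,.321,-.245)}
out={}
for k,q0 in init.items():
    z=.03 if k=='ring' else 0
    for nm in('both','top','side'):
        ps=[G[n] for n in('top','side') if nm in('both',n)]
        r=efit(E_[k],ps,q0,z); print(k,nm,np.round(r.x[:2]*1000,1),np.degrees(r.x[2]).round(1),round(r.fun,2))
        if nm=='both': out[k]=r.x
pickle.dump(out,open('q.pkl','wb'))
def c(n,u,v,w,names,W=396):
    h=w*3//4; s=W/w; im=cv2.resize(P[n]['pixels'][:,:,::-1][v-h//2:v-h//2+h,u-w//2:u-w//2+w],None,fx=s,fy=s,interpolation=cv2.INTER_CUBIC)
    for k in names:
        X=np.array([a for a,b in E_[k]],float)/1000
        for a in (proj(P[n],place(X,out[k],.03 if k=='ring' else 0))-[u-w//2,v-h//2]+.5)*s-.5: cv2.circle(im,tuple(int(t) for t in a),0,(0,0,255),-1)
    return im[:297]
cv2.imwrite('pics/c.png',np.vstack([np.hstack([c('top',230,220,64,['stand']),c('side',275,290,80,['stand'])]),np.hstack([c('top',436,216,64,['ring','ring_block']),c('side',402,182,64,['ring','ring_block'])])]))
E
```

```text
shaker both [529.6  36. ] 3.2 -15.64
shaker top [530.2  36.9] 3.1 -4.89
shaker side [523.2  36.6] 2.9 -11.41
ring_block both [ 508.8 -309.6] 16.5 -20.27
ring_block top [ 508.8 -307.6] 17.2 -5.91
ring_block side [ 508.9 -310.4] 16.0 -14.93
ring both [ 521.  -313.9] 42.4 -26.99
ring top [ 514.8 -310.6] 42.2 -10.06
ring side [ 519.  -316.1] 45.3 -18.04
stand both [498.8 321.9] -13.7 -30.6
stand top [500.5 319.2] -13.1 -11.79
stand side [498.1 323.1] -13.8 -20.5
```

View pics/c.png

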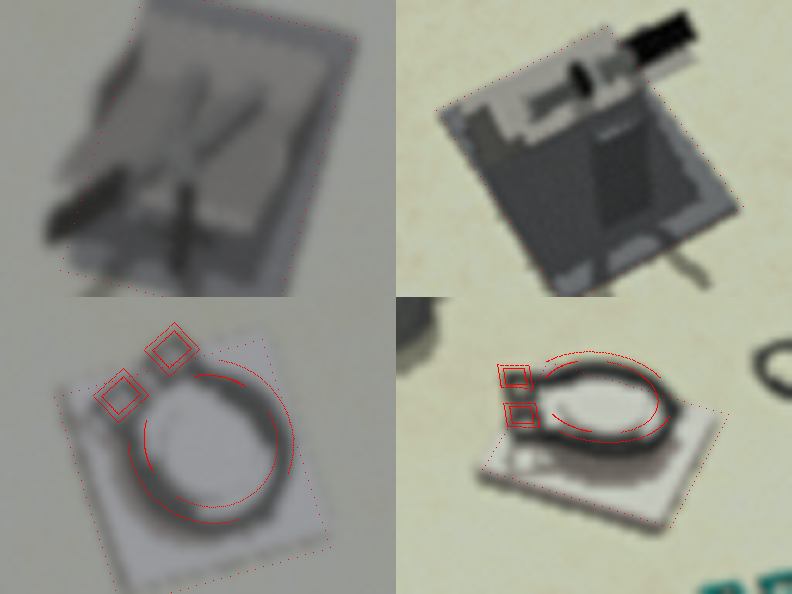

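```bash
cat > ren.py <<'E'
from edge import *
def circp(r,z,cx=0): return [(cx+r*np.cos(t),r*np.sin(t),z) for t in np.linspace(0,2*np.pi,48,endpoint=False)]
def recp(x0,x1,y0,y1,z): return [(x0,y0,z),(x1,y0,z),(x1,y1,z),(x0,y1,z)]
# item: (label, 'hull'|'poly', list of contours)
SH=[(1,'hull',[recp(-115,115,-110,110,0)+recp(-115,115,-110,110,50)]),(2,'hull',[recp(-115,115,-110,110,50)]),(3,'hull',[circp(98,50)+circp(98,58)]),(4,'hull',[circp(98,58)]),
 (5,'hull',[circp(36,58)+circp(36,70)]),(6,'hull',[circp(36,70)]),(7,'hull',[circp(25,70)+circp(25,82)]),(8,'hull',[circp(30,82)+circp(30,90)]),(9,'hull',[circp(30,90)])]
ST=[(1,'hull',[recp(-55,55,-55,55,0)+recp(-55,55,-55,55,12)]),(2,'hull',[recp(-55,55,-55,55,12)]),(3,'hull',[circp(36,12)+circp(36,30)]),(4,'hull',[circp(36,30)]),(3,'hull',[circp(24,30)+circp(24,36)]),(4,'hull',[circp(24,36)])]
def ringc(z):
    a=np.radians
    out=[(41*np.cos(t),41*np.sin(t),z) for t in np.linspace(a(42),a(318),60)]
    out=[(55,7,z),(55,28,z),(37,28,z)]+out[1:-1]+[(37,-28,z),(55,-28,z),(55,-7,z),(37,-7,z)]+[(33*np.cos(t),33*np.sin(t),z) for t in np.linspace(a(348),a(285),15)]+[(27,0,z)][:0]
    inn=[]
    for t in np.linspace(a(-15),a(-345),80):
        d=abs(np.degrees(t)%180-90); inn.append(((27 if d<6 else 33)*np.cos(t),(27 if d<6 else 33)*np.sin(t),z))
    out=out[:-15]+inn+[(37,7,z)]
    return [out,recp(40,52,10,25,z),recp(40,52,-25,-10,z)]
RI=[(5,'poly',ringc(z)) for z in(0,2,4)]+[(6,'poly',ringc(6))]
S=4
def render(p,parts,win):
    u0,v0,u1,v1=win; L=np.zeros(((v1-v0)*S,(u1-u0)*S),np.uint8)
    for items,q,z in parts:
        for lab,kind,cs in items:
            pp=[((proj(p,place(np.array(c)/1000,q,z))-[u0,v0]+.5)*S-.5) for c in cs]
            if kind=='hull': pp=[cv2.convexHull(pp[0].astype(np.float32))[:,0]]
            cv2.fillPoly(L,[np.round(a*16).astype(np.int32) for a in pp],lab,shift=4)
    return L
def resid(p,parts,win,blur=.7,ret=False):
    L=render(p,parts,win); B=[]
    for l in np.unique(L):
        m=cv2.resize((L==l).astype(np.float32),None,fx=1/S,fy=1/S,interpolation=cv2.INTER_AREA); B.append(cv2.GaussianBlur(m,(0,0),blur).ravel())
    A=np.array(B).T; I=p['pixels'][win[1]:win[3],win[0]:win[2]].reshape(-1,3).astype(float)
    H=A.T@A+np.eye(A.shape[1])*.05; x=np.linalg.solve(H,A.T@I+.05*110); r=I-A@x
    if ret: return (A@x).reshape(win[3]-win[1],win[2]-win[0],3)
    return np.mean(np.minimum(np.abs(r),40))
def opt(f,x0,d):
    best=None
    for k in range(3):
        x0=np.array(x0 if best is None else best.x); sx=np.array([x0]+[x0+np.eye(len(x0))[i]*d[i]*(1,-1,.4)[k] for i in range(len(x0))])
        r=minimize(f,x0,method='Nelder-Mead',options=dict(initial_simplex=sx,xatol=5e-5,fatol=1e-4,maxiter=600))
        if best is None or r.fun<best.fun: best=r
    return best
E
python3 - <<'E'
from ren import *
import pickle
P=pickle.load(open('p0.pkl','rb'))
W={'s':{'top':(280,165,370,258),'side':(278,182,394,275)},'r':{'top':(408,190,464,243),'side':(376,160,428,198)}}
out=pickle.load(open('q.pkl','rb'))
for nm in('both','top','side'):
    N=[n for n in('top','side') if nm in('both',n)]
    f=lambda q:sum(resid(P[n],[(SH,q,0)],W['s'][n]) for n in N)
    r=opt(f,(.528,.034,.05),(.004,.004,.03)); print('shaker',nm,np.round(r.x[:2]*1000,1),np.degrees(r.x[2]).round(1),round(r.fun,2)); 
    g=lambda q:sum(resid(P[n],[(ST,q[:3],0),(RI,q[3:],.03)],W['r'][n]) for n in N)
    t=opt(g,(.515,-.311,.29,.515,-.310,.745),(.004,.004,.05)*2); a=t.x; print('block',np.round(a[:2]*1000,1),np.degrees(a[2]).round(1),'ring',np.round(a[3:5]*1000,1),np.degrees(a[5]).round(1),round(t.fun,2))
    if nm=='both': out.update(shaker=r.x,ring_block=a[:3],ring=a[3:])
pickle.dump(out,open('q.pkl','wb')); print(out)
def pair(n,k,parts,w):
    win=W[k][n]; a=P[n]['pixels'][win[1]:win[3],win[0]:win[2]]; b=resid(P[n],parts,win,ret=True).clip(0,255).astype(np.uint8)
    return np.hstack([cv2.resize(x[:,:,::-1],(198,220),interpolation=cv2.INTER_CUBIC) for x in(a,b)])
sp=[(SH,out['shaker'],0)];rp=[(ST,out['ring_block'],0),(RI,out['ring'],.03)]
cv2.imwrite('pics/d.png',np.vstack([np.hstack([pair('top','s',sp,0),pair('side','s',sp,0)]),np.hstack([pair('top','r',rp,0),pair('side','r',rp,0)])]))
E
```

```text
shaker both [527.4  33.9] 2.9 16.17
block [ 513.9 -310.1] 16.9 ring [ 515.  -311.7] 42.4 11.02
shaker top [527.1  32.7] 3.1 5.33
block [ 515.2 -312.6] 17.6 ring [ 515.2 -312.6] 41.1 4.05
shaker side [527.1  33.8] 3.2 10.79
block [ 514.4 -309.5] 16.7 ring [ 514.3 -310.3] 42.0 6.2
{'shaker': array([0.52739709, 0.03386322, 0.05125516]), 'ring_block': array([ 0.51388024, -0.31011391,  0.29419532]), 'ring': array([ 0.5149749 , -0.31166993,  0.73936891]), 'stand': array([ 0.49877311,  0.32187423, -0.23952217])}
```

View pics/d.png

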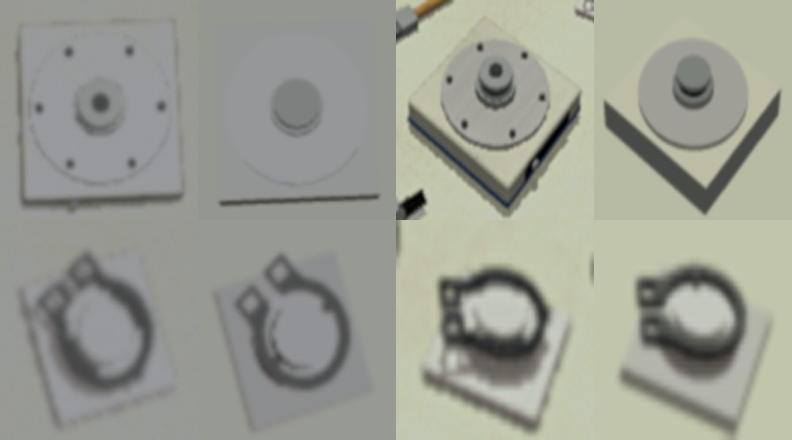

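```bash
cat > sren.py <<'E'
from ren import *
def stand(dy):
    zx=np.array([-.574,0,.819]); n=np.array([.819,0,.574]); o=np.array([-25,0,92.])
    def bx(s0,s1,n0,n1,y0,y1): return [tuple(o+zx*s+n*k+[0,y,0]) for s in(s0,s1) for k in(n0,n1) for y in(y0,y1)]
    it=[(1,'hull',[recp(-75,75,-55,55,0)+recp(-75,75,-55,55,8)]),(2,'hull',[recp(-75,75,-55,55,8)]),
     (3,'hull',[bx(-86,26,-14,-9,-49,49)]),(4,'hull',[bx(-86,26,-9,-9,-49,49)])]
    for s in(-1,1): it+=[(5,'hull',[bx(-86,26,-9,18,s*45,s*49)])]
    for s in(-1,1):
        c=lambda z:dy+s*(22.5+(z-64)*.245)
        pts=[tuple(o+zx*z+n*k+[0,c(z)+e,0]) for z in(37,95) for k in(-9,9) for e in(-4,4)]
        it.append((6,'hull',[pts]))
        pts=[tuple(o+zx*z+n*k+[0,y+dy+e,0]) for z,y in((-76,s*15.5),(0,0)) for k in(-4,4) for e in(-3,3)]
        it.append((7,'hull',[pts]))
    return it
E
python3 - <<'E'
from sren import *
import pickle
P=pickle.load(open('p0.pkl','rb'))
W={'top':(200,190,260,252),'side':(240,258,310,325)}
out=pickle.load(open('q.pkl','rb'))
for nm in('both','top','side'):
    N=[n for n in('top','side') if nm in('both',n)]
    f=lambda q:sum(resid(P[n],[(stand(q[3]*1000),q[:3],0)],W[n]) for n in N)+(abs(q[3])>.006)*5
    r=opt(f,(.501,.321,-.24,0.),(.004,.004,.03,.003)); print(nm,np.round(r.x*1000,1),np.degrees(r.x[2]).round(1),round(r.fun,2))
    if nm=='both': out['stand']=r.x
pickle.dump(out,open('q.pkl','wb'))
def pair(n):
    win=W[n]; q=out['stand']; a=P[n]['pixels'][win[1]:win[3],win[0]:win[2]]; b=resid(P[n],[(stand(q[3]*1000),q[:3],0)],win,ret=True).clip(0,255).astype(np.uint8)
    return np.hstack([cv2.resize(x[:,:,::-1],(400,400),interpolation=cv2.INTER_CUBIC) for x in(a,b)])
cv2.imwrite('pics/e.png',cv2.resize(np.vstack([pair('top'),pair('side')]),(590,590)))
q=out['stand']; Rz=R.from_euler('z',q[2]).as_matrix()
piv=Rz@[-.025,q[3],.092]+[q[0],q[1],0]; za=Rz@[-.574,0,.819]; print('pivot',piv,'z',za,'grip64',piv+.064*za,'y',Rz[:,1])
E
```

```text
both [ 501.1  320.8 -239.4   -3.4] -13.7 20.59
top [ 500.6  318.5 -226.6   -0.8] -13.0 7.34
side [ 497.   324.5 -245.2    0.5] -14.0 12.03
pivot [0.47600359 0.32344305 0.092     ] z [-0.55762368  0.13613169  0.819     ] grip64 [0.44031567 0.33215547 0.144416  ] y [0.23716321 0.97146982 0.        ]
```

View pics/e.png

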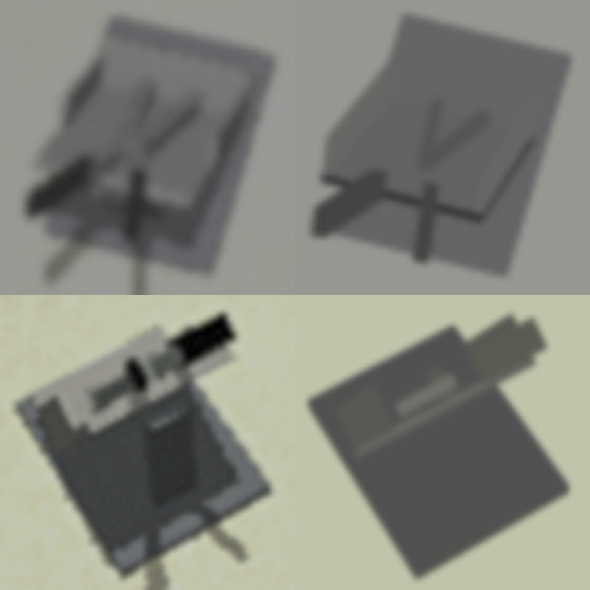

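```bash
python3 - <<'E'
from sren import *
import pickle
P=pickle.load(open('p0.pkl','rb')); out=pickle.load(open('q.pkl','rb'))
W={'top':(203,218,236,246),'side':(262,256,300,288)}
for n in W:
    w=W[n]; g=cv2.cvtColor(P[n]['pixels'],cv2.COLOR_RGB2GRAY)[w[1]:w[3],w[0]:w[2]]; print(n); print('\n'.join(' '.join('%3d'%v for v in r[::1]) for r in g[::2]))
q=out['stand']
for n in W:
    L=[i for i in stand(q[3]*1000) if i[0]==6]
    for l in L: print(n,np.round(proj(P[n],place(np.array(l[2][0])/1000,q[:3],0)).reshape(2,4,2).mean(1),1).tolist())
E
```

```text
top
152 152 152 152 152 150 144 132 119 109 104 104 104 104 104 104 105 104 104 102 100  98  96  97  95  94  93  91  89  83  78  79  86
151 153 152 152 148 138 125 111 105 103 104 104 104 104 103 103 103 101 101  98  96  96  98  99  98  94  86  78  76  79  86  97 102
152 152 151 146 134 121 109 105 104 104 103 101  95  87  83  87  91  96  93  89  86  86  92  95  97  94  88  85  91  99 102 103 104
152 151 148 140 129 119 115 111 109 101  88  75  64  52  53  65  76  81  79  79  83  92  94  93  90  90  92  97 101 103 103 104 103
152 152 152 148 141 135 121  99  82  68  53  46  43  44  53  67  77  85  93  97 103 104  98  82  66  62  77  95 103 104 105 105 105
152 151 148 136 120 102  82  59  48  44  43  44  45  50  59  71  82  95 104 109 110 109  99  78  57  55  75  98 107 108 105 105 104
151 143 124  92  64  51  45  41  42  43  46  54  62  66  70  80  87  87  84  84  87  89  82  69  55  57  80 104 115 116 113 114 114
148 134  99  65  47  44  45  46  52  59  65  69  72  72  73  74  74  72  69  69  70  69  62  52  47  48  58  72  85  92  95  99 105
149 134  99  71  70  76  79  79  78  79 
[... 2638 characters left out ...]
45 138 128 104  84  70  61  61  62  74  97 113 138 178 193 196 193 194 195 194 194 195 194 194
 99  76  69  77 106 134 148 149 130 110  98  97  92  89  83  73  61  62  63  65  65  64  62  62  74  89 109 139 172 189 196 195 193 193 192 193 194 195
108 107 121 138 147 152 150 137 114  88  71  65  64  64  65  66  65  70  70  76  71  70  59  55  60  71  95 107 112 140 179 195 197 194 192 192 192 192
148 147 147 138 134 110  87  72  64  61  64  63  64  72  76  85  94  94  78  64  56  48  48  52  62  64  74  92 104 111 139 171 189 196 193 193 193 191
top [[227.0, 231.0], [225.5, 241.8]]
top [[216.3, 228.3], [204.6, 236.4]]
side [[285.2, 272.6], [296.2, 266.7]]
side [[274.1, 278.1], [274.3, 277.7]]
```

```bash
python3 - <<'E'
from sren import *
import pickle
P=pickle.load(open('p0.pkl','rb'))
t,s=P['top'],P['side']
for nm,a,b in(('+y end',(206.3,232.8),(271.5,275.7)),('-y end',(226.5,239),(292.3,265.5)),('-y start',(227.3,228.5),(283,270.5))):
    X=tri(t,a,s,b); print(nm,X.round(4),(proj(t,X)-a).round(1),(proj(s,X)-b).round(1))
za=np.array([-.5576,.1361,.819]);y=np.array([.237,.9715,0]);piv=np.array([.476,.3234,.092])
for s_ in(1,-1):
    print('model end',piv+.095*za+s_*.0301*y)
print('start-',piv+.037*za-.0159*y)
# handles only fit of dark mask by IoU: unknown pivot xyz, y-axis yaw
W={'top':(203,222,236,242),'side':(262,256,300,284)}; TH={'top':60,'side':50}
def f(q,nm):
    v=0
    for n in nm:
        w=W[n]; g=cv2.cvtColor(P[n]['pixels'],cv2.COLOR_RGB2GRAY)[w[1]:w[3],w[0]:w[2]].astype(float)
        bg=150 if n=='side' else 100
        D=np.clip((bg-g)/(bg-(8 if n=='side' else 43)),0,1)
        items=[]
        c,s=np.cos(q[3]),np.sin(q[3]); ya=np.array([-s,c,0]); xx=np.array([c,s,0]); zz=-.574*xx+[0,0,.819]; nn=.819*xx+[0,0,.574]
        L=np.zeros(D.shape+(1,))[:,:,0]; M=np.zeros((D.shape[0]*4,D.shape[1]*4),np.float32)
        for sg in(-1,1):
            pts=np.array([q[:3]+(zz*z+nn*k+ya*(sg*(22.5+(z-64)*.245)+e))/1000 for z in(37,95) for k in(-9,9) for e in(-4,4)])
            u=(proj(P[n],pts)-[w[0],w[1]]+.5)*4-.5
            cv2.fillPoly(M,[np.round(cv2.convexHull(u.astype(np.float32))*16).astype(np.int32)],1.,shift=4)
        m=cv2.GaussianBlur(cv2.resize(M,None,fx=.25,fy=.25,interpolation=cv2.INTER_AREA),(0,0),.8 if n=='top' else .5)
        v+=np.minimum((m-D)**2,.5).sum()/m.sum()
    return v
for nm in(['top','side'],['top'],['side']):
    r=opt(lambda q:f(q,nm),(.480,.323,.094,-.24),(.004,.004,.004,.04)); print(nm,r.x.round(4),round(r.fun,3))
for dz in(0,):
    r=opt(lambda q:f((q[0],q[1],.092,-.24),['top','side']),(.480,.323),(.004,.004)); print('z fixed',r.x.round(4),round(r.fun,3))
E
```

```text
+y end [0.4415 0.3632 0.165 ] [[-0.2 -0.3]] [[0.4 0.1]]
-y end [0.4263 0.307  0.1648] [[-0.5 -0.7]] [[1.  0.2]]
-y start [0.4593 0.3126 0.1233] [[-0.1 -0.2]] [[0.2 0.1]]
model end [0.4301617  0.36557165 0.169805  ]
model end [0.4158943  0.30708735 0.169805  ]
start- [0.4516005  0.31298885 0.122303  ]
['top', 'side'] [ 0.4873  0.3226  0.0874 -0.2147] 0.636
['top'] [ 0.484   0.3206  0.0906 -0.2357] 0.3
['side'] [ 0.4884  0.328   0.0858 -0.1313] 0.295
z fixed [0.4849 0.3218] 0.687
```

```bash
cat > mv.py <<'E'
from h import *
from scipy.optimize import fsolve
def cur(s=None):
    s=s or state(); return s['eef_pos'],R.from_euler('xyz',s['tool_rot'],degrees=True)
def tw(p1,R1,N,p0=None,R0=None):
    if p0 is None: p0,R0=cur()
    w=(R0.inv()*R1).as_rotvec()/N
    A=np.zeros((3,3)); r=R.identity()
    for i in range(N): A+=r.as_matrix(); r=r*R.from_rotvec(w)
    d=np.linalg.solve(A,R0.inv().apply(np.array(p1)-p0)); return w,d
def tool(zdir,ydir):
    z=np.array(zdir,float);z/=np.linalg.norm(z);y=np.array(ydir,float);y-=z*(y@z);y/=np.linalg.norm(y)
    return R.from_matrix(np.c_[np.cross(y,z),y,z])
def go(p1,R1,N):
    w,d=tw(p1,R1,N); print('N',N,'w',w.round(4).tolist(),'d',d.round(5).tolist())
def pliers_in(yaw,piv):  # stand pose of pliers
    Rz=R.from_euler('z',yaw); za=Rz.apply([-.574,0,.819]); y=Rz.apply([0,1,0]); return np.array(piv),za,y
PIV=(.481,.322,.091); YAW=-.2391
E
python3 - <<'E'
from mv import *
p,za,y=pliers_in(YAW,PIV)
for N in(24,30,36): go(p+.16*za,tool(-za,y),N)
E
```

```text
N 24 w [-0.0323, -0.0097, -0.1024] d [0.05306, 0.00862, -0.01421]
N 30 w [-0.0259, -0.0077, -0.082] d [0.04237, 0.00737, -0.01139]
N 36 w [-0.0215, -0.0064, -0.0683] d [0.03526, 0.0064, -0.0095]
```

```bash
cat >> mv.py <<'E'
def sim(rows,p=None,r=None):
    if p is None: p,r=cur()
    out=[]
    for w,d in rows: p=p+r.apply(d); r=r*R.from_rotvec(w); out.append(p)
    return np.array(out),r
E
python3 - <<'E'
from mv import *
o,r=sim([([-.0215,-.0064,-.0683],[.0353,.0064,-.0095])]*36); print(o[::5].round(3).tolist(),o[-1].round(4),r.as_matrix().round(3).tolist())
E
```

```text
[[0.262, -0.63, 0.241], [0.428, -0.563, 0.285], [0.561, -0.44, 0.32], [0.644, -0.276, 0.339], [0.667, -0.093, 0.339], [0.628, 0.086, 0.318], [0.532, 0.239, 0.278], [0.392, 0.345, 0.223]] [0.3916 0.3449 0.2228] [[-0.796, 0.237, 0.556], [0.195, 0.972, -0.135], [-0.573, 0.001, -0.82]]
```

Good path, high over the scene.

Emit:
{"op": "drive_tool", "data": {
  "commands": [
    [[-0.0215,-0.0064,-0.0683],[0.0353,0.0064,-0.0095],0.0854],
    [[-0.0215,-0.0064,-0.0683],[0.0353,0.0064,-0.0095],0.0854],
    [[-0.0215,-0.0064,-0.0683],[0.0353,0.0064,-0.0095],0.0854],
    [[-0.0215,-0.0064,-0.0683],[0.0353,0.0064,-0.0095],0.0854],
    [[-0.0215,-0.0064,-0.0683],[0.0353,0.0064,-0.0095],0.0854],
    [[-0.0215,-0.0064,-0.0683],[0.0353,0.0064,-0.0095],0.0854],
    [[-0.0215,-0.0064,-0.0683],[0.0353,0.0064,-0.0095],0.0854],
    [[-0.0215,-0.0064,-0.0683],[0.0353,0.0064,-0.0095],0.0854],
    [[-0.0215,-0.0064,-0.0683],[0.0353,0.0064,-0.0095],0.0854],
    [[-0.0215,-0.0064,-0.0683],[0.0353,0.0064,-0.0095],0.0854],
    [[-0.0215,-0.0064,-0.0683],[0.0353,0.0064,-0.0095],0.0854],
    [[-0.0215,-0.0064,-0.0683],[0.0353,0.0064,-0.0095],0.0854]
  ],
  "squeeze": 25
}}

```text
clock: 2.4
eef_pos: [0.583, -0.4082, 0.3257]
tool_rot: [168.4, 9.7, 66.0]
wrist_force: [-0.4, -0.2, -0.0]
gripper_width: 0.999
gripper_force: 0.0
```

Emit:
{"op": "drive_tool", "data": {
  "commands": [
    [[-0.0215,-0.0064,-0.0683],[0.0353,0.0064,-0.0095],0.0854],
    [[-0.0215,-0.0064,-0.0683],[0.0353,0.0064,-0.0095],0.0854],
    [[-0.0215,-0.0064,-0.0683],[0.0353,0.0064,-0.0095],0.0854],
    [[-0.0215,-0.0064,-0.0683],[0.0353,0.0064,-0.0095],0.0854],
    [[-0.0215,-0.0064,-0.0683],[0.0353,0.0064,-0.0095],0.0854],
    [[-0.0215,-0.0064,-0.0683],[0.0353,0.0064,-0.0095],0.0854],
    [[-0.0215,-0.0064,-0.0683],[0.0353,0.0064,-0.0095],0.0854],
    [[-0.0215,-0.0064,-0.0683],[0.0353,0.0064,-0.0095],0.0854],
    [[-0.0215,-0.0064,-0.0683],[0.0353,0.0064,-0.0095],0.0854],
    [[-0.0215,-0.0064,-0.0683],[0.0353,0.0064,-0.0095],0.0854],
    [[-0.0215,-0.0064,-0.0683],[0.0353,0.0064,-0.0095],0.0854],
    [[-0.0215,-0.0064,-0.0683],[0.0353,0.0064,-0.0095],0.0854]
  ]
}}

```text
clock: 3.4
eef_pos: [0.6511, 0.0185, 0.3291]
tool_rot: [167.4, 24.6, 113.0]
wrist_force: [-0.0, 1.7, 0.1]
gripper_width: 1.001
gripper_force: 0.0
```

```bash
python3 - <<'E'
from mv import *
s=state(); print(s['clock'],s['eef_pos'],s['tool_rot'],s['joint_pos'].round(0))
p,za,y=pliers_in(YAW,PIV)
for N in(12,14): go(p+.16*za,tool(-za,y),N)
E
```

```text
3.4 [0.65109604 0.0184717  0.32907119] [167.40312303  24.63380913 112.97494915] [  4.  11. -27. 104.  35.  57. -13.]
N 12 w [-0.0214, -0.0065, -0.068] d [0.03514, 0.00628, -0.00938]
N 14 w [-0.0183, -0.0056, -0.0583] d [0.03009, 0.00554, -0.00805]
```

Emit:
{"op": "drive_tool", "data": {
  "commands": [
    [[-0.0214,-0.0065,-0.068],[0.0352,0.0063,-0.0094],0.0854],
    [[-0.0214,-0.0065,-0.068],[0.0352,0.0063,-0.0094],0.0854],
    [[-0.0214,-0.0065,-0.068],[0.0352,0.0063,-0.0094],0.0854],
    [[-0.0214,-0.0065,-0.068],[0.0352,0.0063,-0.0094],0.0854],
    [[-0.0214,-0.0065,-0.068],[0.0352,0.0063,-0.0094],0.0854],
    [[-0.0214,-0.0065,-0.068],[0.0352,0.0063,-0.0094],0.0854],
    [[-0.0214,-0.0065,-0.068],[0.0352,0.0063,-0.0094],0.0854],
    [[-0.0214,-0.0065,-0.068],[0.0352,0.0063,-0.0094],0.0854],
    [[-0.0214,-0.0065,-0.068],[0.0352,0.0063,-0.0094],0.0854],
    [[-0.0214,-0.0065,-0.068],[0.0352,0.0063,-0.0094],0.0854],
    [[-0.0214,-0.0065,-0.068],[0.0352,0.0063,-0.0094],0.0854],
    [[-0.0214,-0.0065,-0.068],[0.0352,0.0063,-0.0094],0.0854]
  ]
}}

```text
clock: 4.4
eef_pos: [0.3914, 0.3446, 0.2222]
tool_rot: [179.9, 35.0, 166.2]
wrist_force: [-0.1, 1.0, 0.1]
gripper_width: 0.998
gripper_force: 0.0
```

Emit:
{"op": "drive_tool", "data": {
  "commands": [
    [[0,0,0],[0,0,0],0.0854],
    [[0,0,0],[0,0,0],0.0854]
  ]
}}

```text
clock: 4.57
eef_pos: [0.3912, 0.3446, 0.2218]
tool_rot: [180.0, 35.0, 166.3]
wrist_force: [0.3, 0.1, 1.0]
gripper_width: 1.002
gripper_force: 0.0
```

```bash
python3 - <<'E'
from mv import *
s=state(); print(s['clock'],s['eef_pos'],s['tool_rot'],s['joint_pos'].round(0))
p,za,y=pliers_in(YAW,PIV)
go(p+.16*za,tool(-za,y),1)
P={n:get_image(n) for n in('side','top')}
import pickle; pickle.dump(P,open('p1.pkl','wb'))
ims=[]
for n,(u,v,w) in {'top':(220,220,80),'side':(285,262,100)}.items():
    h=w; im=cv2.resize(P[n]['pixels'][v-h//2:v+h//2,u-w//2:u+w//2,::-1],(400,400),interpolation=cv2.INTER_CUBIC)
    c,r=cur(s); 
    for z in(0,):
        q=(proj(P[n],c+r.apply([0,0,z]))[0]-[u-w//2,v-h//2]+.5)*400/w; cv2.circle(im,tuple(int(t) for t in q),2,(0,0,255),-1)
    ims.append(im)
cv2.imwrite('pics/f.png',np.hstack(ims))
E
```

```text
4.5667 [0.39116519 0.34463958 0.22175899] [179.96340257  34.96263459 166.28727875] [-27.  12. -48. 123.  53.  61. -30.]
N 1 w [0.0005, -0.0011, -0.0002] d [-0.00082, -0.00072, 0.00023]
```

View pics/f.png

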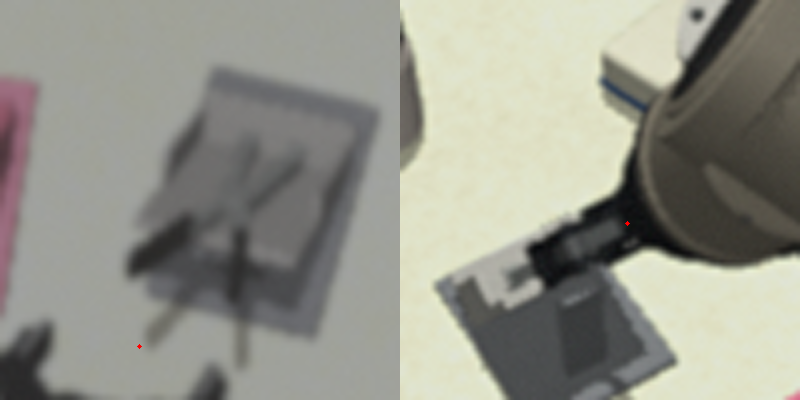

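```bash
python3 - <<'E'
from mv import *
import pickle
P=pickle.load(open('p1.pkl','rb')); p,za,y=pliers_in(YAW,PIV)
xa=np.cross(y,za)
n='top';t=P[n]
pr=lambda X:((proj(t,X)[0]-[180,180]+.5)*5).round(0)
print('piv',pr(p),'tips',pr(p-.086*za+.0155*y),pr(p-.086*za-.0155*y))
for s in(1,-1): print(s,'start',pr(p+.037*za+s*.0159*y),'end',pr(p+.095*za+s*.0301*y), 'shadow end z0',)
g=t['pixels'][180:260,180:260]
cv2.imwrite('pics/g.png',cv2.resize(g[25:75,15:65,::-1],(600,600),interpolation=cv2.INTER_LANCZOS4))
im=cv2.imread('pics/g.png')
for s in(1,-1):
    for e in(-.004,.004):
        for k in(-.009,.009):
            a,b=[tuple(int(v) for v in (proj(t,p+z*za+(s*(.0225+(z-.064)*.245)+e)*y+k*xa)[0]-[195,205]+.5)*12) for z in(.037,.095)]
            cv2.line(im,a,b,(0,0,255),1)
cv2.line(im,*[tuple(int(v) for v in (proj(t,p+z*za)[0]-[195,205]+.5)*12) for z in(-.086,.095)],(0,255,0),1)
cv2.imwrite('pics/g.png',im)
E
```

```text
piv [234. 214.] tips [252. 147.] [301. 160.]
1 start [187. 236.] end [129. 276.] shadow end z0
-1 start [241. 249.] end [233. 303.] shadow end z0
```

View pics/g.png

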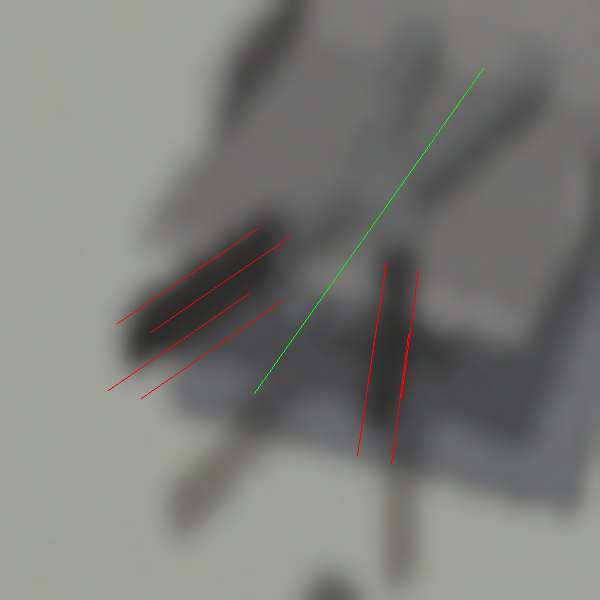

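```bash
sed -i 's/^PIV=.*/PIV=(.4832,.3206,.0925); YAW=-.2391/' mv.py; python3 - <<'E'
from mv import *
p,za,y=pliers_in(YAW,PIV)
go(p+.16*za,tool(-za,y),1); go(p+.05*za,tool(-za,y),8)
E
```

```text
N 1 w [-0.0014, -0.0003, -0.0047] d [-0.00148, -0.00084, -0.00033]
N 8 w [-0.0002, -0.0, -0.0006] d [-0.00019, -9e-05, 0.01371]
```

Emit:
{"op": "drive_tool", "data": {
  "commands": [
    [[0,0,0],[-0.0025,-0.001,0.01],0.0854],
    [[0,0,0],[0,0,0.015],0.0854],
    [[0,0,0],[0,0,0.015],0.0854],
    [[0,0,0],[0,0,0.015],0.0854],
    [[0,0,0],[0,0,0.015],0.0854],
    [[0,0,0],[0,0,0.015],0.0854],
    [[0,0,0],[0,0,0.015],0.0854],
    [[0,0,0],[0,0,0.01],0.0854],
    [[0,0,0],[0,0,0],0.06],
    [[0,0,0],[0,0,0],0.06],
    [[0,0,0],[0,0,0],0.06],
    [[0,0,0],[0,0,0],0.06]
  ],
  "squeeze": 25
}}

```text
clock: 5.67
eef_pos: [0.4557, 0.3275, 0.1343]
tool_rot: [179.8, 35.0, 166.0]
wrist_force: [-1.1, 0.8, 0.5]
gripper_width: 0.7
gripper_force: 6.6
```

Emit:
{"op": "drive_tool", "data": {
  "commands": [
    [[0,0,0],[0,0,0],0.055],
    [[0,0,0],[0,0,0],0.053],
    [[0,0,0],[0,0,0],0.051]
  ]
}}

```text
clock: 5.92
eef_pos: [0.4556, 0.3282, 0.1348]
tool_rot: [179.8, 35.0, 166.0]
wrist_force: [-5.9, 2.0, 9.3]
gripper_width: 0.6
gripper_force: 8.3
```

Emit:
{"op": "drive_tool", "data": {
  "commands": [
    [[0,0,0],[0,0,0],0.049],
    [[0,0,0],[0,0,0],0.047],
    [[0,0,0],[0,0,0],0.045]
  ]
}}

```text
clock: 6.17
eef_pos: [0.4556, 0.3283, 0.1348]
tool_rot: [179.8, 35.0, 166.0]
wrist_force: [-6.4, 2.2, 8.6]
gripper_width: 0.525
gripper_force: 8.6
```

Emit:
{"op": "drive_tool", "data": {
  "commands": [
    [[0,0,0],[0,0,0],0.04],
    [[0,0,0],[0,0,0],0.035],
    [[0,0,0],[0,0,0],0.03],
    [[0,0,0],[0,0,0],0.025],
    [[0,0,0],[0,0,0],0.02],
    [[0,0,0],[0,0,0],0.015],
    [[0,0,0],[0,0,0],0.01],
    [[0,0,0],[0,0,0],0.01]
  ],
  "squeeze": 25
}}

```text
clock: 6.83
eef_pos: [0.4559, 0.3266, 0.1335]
tool_rot: [179.9, 35.0, 166.0]
wrist_force: [0.0, -0.7, -0.0]
gripper_width: 0.227
gripper_force: 24.6
```

Emit:
{"op": "drive_tool", "data": {
  "commands": [
    [[0,0,0],[-0.003,0,-0.004],0.01],
    [[0,0,0],[-0.005,0,-0.008],0.01],
    [[0,0,0],[-0.009,0,-0.013],0.01],
    [[0,0,0],[-0.012,0,-0.017],0.01],
    [[0,0,0],[-0.015,0,-0.021],0.01],
    [[0,0,0],[-0.015,0,-0.021],0.01],
    [[0,0,0],[-0.015,0,-0.021],0.01],
    [[0,0,0],[-0.015,0,-0.021],0.01],
    [[0,0,0],[-0.015,0,-0.021],0.01]
  ]
}}

```text
clock: 7.58
eef_pos: [0.4561, 0.3264, 0.315]
tool_rot: [179.9, 35.0, 166.1]
wrist_force: [0.1, -0.1, -1.5]
gripper_width: 0.23
gripper_force: 24.6
```

```bash
cat >> mv.py <<'E'
RING=np.array([.5147,-.3113,.03]); RYAW=np.radians(42.2)
def over(x,z,ryaw=RYAW,c=RING,dx=0,dy=0): # TCP over ring-frame point (x,0); tool y = -ring y
    a=np.array([np.cos(ryaw),np.sin(ryaw)]); b=np.array([-a[1],a[0]])
    return np.r_[c[:2]+a*(x+dx)+b*dy,z], tool([0,0,-1],np.r_[-b,0])
E
python3 - <<'E'
from mv import *
s=state(); print(s['clock'],s['eef_pos'],s['tool_rot'],s['wrist_force'],s['gripper_width'])
t=over(.046,.33)
for N in(24,30,36):
    w,d=tw(*t,N); print(N,w.round(4),d.round(4))
o,r=sim([(w,d)]*36); print(o[::5].round(3).tolist())
E
```

```text
7.5833 [0.45608391 0.32641069 0.31497754] [179.92458123  34.96957035 166.0642291 ] [ 0.11628363 -0.11206249 -1.48452986] 0.2299227240501301
24 [0.0274 0.0145 0.0868] [-0.0301 -0.0042  0.0087]
30 [0.0219 0.0116 0.0694] [-0.0241 -0.0031  0.0069]
36 [0.0182 0.0097 0.0578] [-0.0201 -0.0025  0.0058]
[[0.475, 0.319, 0.322], [0.56, 0.266, 0.352], [0.627, 0.188, 0.373], [0.669, 0.093, 0.384], [0.683, -0.012, 0.385], [0.666, -0.115, 0.375], [0.62, -0.207, 0.356], [0.549, -0.28, 0.33]]
```

Emit:
{"op": "drive_tool", "data": {
  "commands": [
    [[0.0219,0.0116,0.0694],[-0.0241,-0.0031,0.0069],0.01],
    [[0.0219,0.0116,0.0694],[-0.0241,-0.0031,0.0069],0.01],
    [[0.0219,0.0116,0.0694],[-0.0241,-0.0031,0.0069],0.01],
    [[0.0219,0.0116,0.0694],[-0.0241,-0.0031,0.0069],0.01],
    [[0.0219,0.0116,0.0694],[-0.0241,-0.0031,0.0069],0.01],
    [[0.0219,0.0116,0.0694],[-0.0241,-0.0031,0.0069],0.01],
    [[0.0219,0.0116,0.0694],[-0.0241,-0.0031,0.0069],0.01],
    [[0.0219,0.0116,0.0694],[-0.0241,-0.0031,0.0069],0.01],
    [[0.0219,0.0116,0.0694],[-0.0241,-0.0031,0.0069],0.01],
    [[0.0219,0.0116,0.0694],[-0.0241,-0.0031,0.0069],0.01],
    [[0.0219,0.0116,0.0694],[-0.0241,-0.0031,0.0069],0.01],
    [[0.0219,0.0116,0.0694],[-0.0241,-0.0031,0.0069],0.01]
  ]
}}

```text
clock: 8.58
eef_pos: [0.6594, 0.1244, 0.3809]
tool_rot: [169.1, 21.3, 112.7]
wrist_force: [0.1, 0.8, -1.2]
gripper_width: 0.231
gripper_force: 24.6
```

Emit:
{"op": "drive_tool", "data": {
  "commands": [
    [[0.0219,0.0116,0.0694],[-0.0241,-0.0031,0.0069],0.01],
    [[0.0219,0.0116,0.0694],[-0.0241,-0.0031,0.0069],0.01],
    [[0.0219,0.0116,0.0694],[-0.0241,-0.0031,0.0069],0.01],
    [[0.0219,0.0116,0.0694],[-0.0241,-0.0031,0.0069],0.01],
    [[0.0219,0.0116,0.0694],[-0.0241,-0.0031,0.0069],0.01],
    [[0.0219,0.0116,0.0694],[-0.0241,-0.0031,0.0069],0.01],
    [[0.0219,0.0116,0.0694],[-0.0241,-0.0031,0.0069],0.01],
    [[0.0219,0.0116,0.0694],[-0.0241,-0.0031,0.0069],0.01],
    [[0.0219,0.0116,0.0694],[-0.0241,-0.0031,0.0069],0.01],
    [[0.0219,0.0116,0.0694],[-0.0241,-0.0031,0.0069],0.01],
    [[0.0219,0.0116,0.0694],[-0.0241,-0.0031,0.0069],0.01],
    [[0.0219,0.0116,0.0694],[-0.0241,-0.0031,0.0069],0.01]
  ]
}}

```text
clock: 9.58
eef_pos: [0.6429, -0.1683, 0.3642]
tool_rot: [173.5, 5.3, 65.6]
wrist_force: [0.9, -0.2, -1.6]
gripper_width: 0.23
gripper_force: 24.6
```

Emit:
{"op": "drive_tool", "data": {
  "commands": [
    [[0.0219,0.0116,0.0694],[-0.0241,-0.0031,0.0069],0.01],
    [[0.0219,0.0116,0.0694],[-0.0241,-0.0031,0.0069],0.01],
    [[0.0219,0.0116,0.0694],[-0.0241,-0.0031,0.0069],0.01],
    [[0.0219,0.0116,0.0694],[-0.0241,-0.0031,0.0069],0.01],
    [[0.0219,0.0116,0.0694],[-0.0241,-0.0031,0.0069],0.01],
    [[0.0219,0.0116,0.0694],[-0.0241,-0.0031,0.0069],0.01],
    [[0,0,0],[0,0,0],0.01],
    [[0,0,0],[0,0,0],0.01]
  ]
}}

```text
clock: 10.25
eef_pos: [0.5481, -0.2806, 0.3291]
tool_rot: [-180.0, 0.0, 42.0]
wrist_force: [0.2, 0.8, -1.8]
gripper_width: 0.227
gripper_force: 24.6
```

```bash
python3 - <<'E'
from mv import *
import pickle
s=state(); print(s['clock'],s['eef_pos'],s['tool_rot'],s['wrist_force'],s['gripper_width'],s['joint_pos'].round(0))
go(*over(.046,.33),1)
P={n:get_image(n) for n in('side','top')}; pickle.dump((P,s),open('p2.pkl','wb'))
ims=[]
c,r=cur(s)
for n,(u,v,w) in {'top':(440,205,80),'side':(395,160,80)}.items():
    h=w; im=cv2.resize(P[n]['pixels'][v-h//2:v+h//2,u-w//2:u+w//2,::-1],(400,400),interpolation=cv2.INTER_CUBIC)
    for X in([0,0,0],[0,.036,.13],[0,-.036,.13],[0,0,.05]):
        q=(proj(P[n],c+r.apply(X))[0]-[u-w//2,v-h//2]+.5)*400/w; cv2.circle(im,tuple(int(t) for t in q),2,(0,0,255),-1)
    ims.append(im)
cv2.imwrite('pics/i.png',np.hstack(ims))
E
```

```text
10.25 [ 0.54808449 -0.28064754  0.32909086] [-1.79984479e+02  2.10764696e-02  4.20431093e+01] [ 0.19415488  0.75063767 -1.83979564] 0.22673802808396884 [ 30.  15. -11.  92.   3.  73. -30.]
N 1 w [-0.0003, 0.0004, -0.0027] d [0.00068, 0.00028, -0.00091]
```

View pics/i.png

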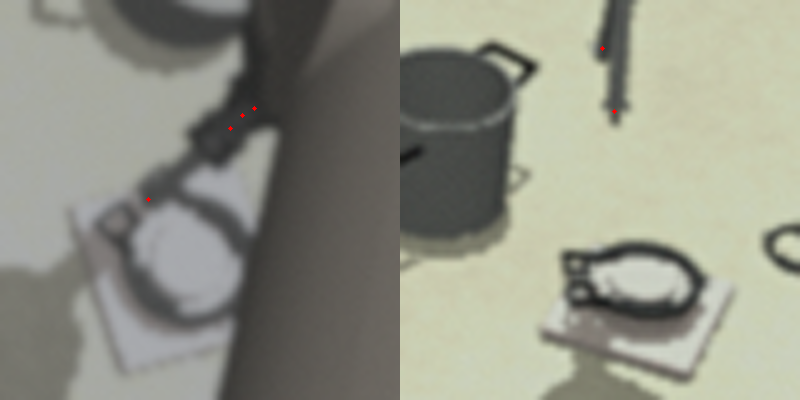

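```bash
python3 - <<'E'
from ren import *
from mv import cur,R
import pickle
P,s=pickle.load(open('p2.pkl','rb')); c,r=cur(s); p=P['side']
g=cv2.cvtColor(p['pixels'],cv2.COLOR_RGB2GRAY)
for X in([0,.036,.137],[0,-.036,.137],[0,0.036,.1],[0,-.036,.1]): print(X,proj(p,c+r.apply(X)).round(1))
print('cols',list(range(390,408)))
for v in range(120,147): print(v,*['%3d'%x for x in g[v,390:408]])
W={'top':(408,190,464,243),'side':(376,160,428,198)}
f=lambda q:resid(p,[(ST,q[:3],0),(RI,q[3:],.03)],W['side'])
t=opt(f,(.514,-.310,.29,.5145,-.311,.737),(.004,.004,.05)*2); a=t.x; print('block',np.round(a[:2]*1000,1),np.degrees(a[2]).round(1),'ring',np.round(a[3:5]*1000,1),np.degrees(a[5]).round(1),round(t.fun,2))
E
```

```text
[0, 0.036, 0.137] [[394.7 131.1]]
[0, -0.036, 0.137] [[397.1 143.6]]
[0, 0.036, 0.1] [[396.  121.4]]
[0, -0.036, 0.1] [[398.5 133.8]]
cols [390, 391, 392, 393, 394, 395, 396, 397, 398, 399, 400, 401, 402, 403, 404, 405, 406, 407]
120 202 201 200 202 202 179 120  70  77  84  91 119 165 195 200 200 199 201
121 202 200 201 204 201 168 108  67  78  85  98 145 186 202 201 201 201 201
122 201 201 202 204 199 151  89  66  78  82  98 146 190 204 201 199 199 200
123 200 202 204 205 198 142  79  65  78  83  99 153 191 201 201 199 200 200
124 201 202 204 207 193 133  73  67  79  83 108 172 199 203 201 201 201 202
125 202 202 206 202 173 112  67  69  81  82 112 178 202 204 200 201 200 200
126 201 202 205 197 152  89  59  71  82  83 113 177 203 203 201 201 200 201
127 200 201 200 189 138  78  60  76  84  83 115 177 202 205 202 202 200 203
128 201 200 186 170 121  70  62  78  85  85 121 178 202 202 201 201 200 200
129 201 200 185 161 108  67  61  79  84  87 122 180 202 204 203 201 200 202
130 202 202 194 161 104  65  66  81  83  85 119 178 200 202 199 201 200 200
131 202 204 200 172 116  77  80  8
[... 539 characters left out ...]
01 157 191 202 202 200 198 198 197
139 202 203 202 203 202 184 130  85  79 103 163 195 203 201 201 200 200 199
140 203 202 202 205 197 157 104  81  80  92 136 184 201 203 200 200 199 198
141 202 200 202 203 196 155 111  83  82  97 127 177 200 202 200 200 197 197
142 202 201 203 203 202 184 148  98  92 138 163 189 200 202 201 198 197 197
143 201 202 203 203 204 197 167 103  98 167 197 202 203 203 201 199 199 199
144 203 203 203 201 202 200 176 127 122 177 202 204 203 202 201 200 201 200
145 205 203 201 202 199 198 194 174 170 190 202 202 202 200 200 201 199 199
146 203 203 202 201 198 198 200 201 198 200 203 202 200 199 200 200 200 199
block [ 513.5 -308.4] 17.1 ring [ 514.2 -310.6] 42.6 9.88
```

Emit:
{"op": "drive_tool", "data": {
  "commands": [
    [[0,0,0],[0,0,0],0.025],
    [[0,0,0],[0,0,0],0.032],
    [[0,0,0],[0,0,0],0.039],
    [[0,0,0],[0,0,0],0.046],
    [[0,0,0],[0,0,0],0.05],
    [[0,0,0],[0,0,0],0.054],
    [[0,0,0],[0,0,0],0.055],
    [[0,0,0],[0,0,0],0.055]
  ]
}}

```text
clock: 11.02
eef_pos: [0.5493, -0.2792, 0.3292]
tool_rot: [180.0, 0.0, 42.2]
wrist_force: [-0.4, 0.4, -2.0]
gripper_width: 0.646
gripper_force: 7.1
```

```bash
python3 - <<'E'
from mv import *
import pickle
s=state(); print(s['clock'],s['eef_pos'],s['tool_rot'],s['wrist_force'],s['gripper_width'],s['gripper_force'])
p=get_image('side'); pickle.dump((p,s),open('p3.pkl','wb')); c,r=cur(s)
g=cv2.cvtColor(p['pixels'],cv2.COLOR_RGB2GRAY)
for X in([0,.0185,.143],[0,-.0185,.143],[0,0,.057],[0,-.0185,.1]): print(X,proj(p,c+r.apply(X)).round(1))
print('cols',list(range(388,410)))
for v in range(122,150): print(v,*['%3d'%x for x in g[v,388:410]])
E
```

```text
11.0167 [ 0.54932789 -0.2792457   0.32924327] [1.79979251e+02 1.02896556e-02 4.21941686e+01] [-0.44172032  0.44138517 -2.00579959] 0.6464552230144458 7.108218013308942
[0, 0.0185, 0.143] [[394.5 135.5]]
[0, -0.0185, 0.143] [[395.7 142. ]]
[0, 0, 0.057] [[398.3 115.8]]
[0, -0.0185, 0.1] [[397.3 130.7]]
cols [388, 389, 390, 391, 392, 393, 394, 395, 396, 397, 398, 399, 400, 401, 402, 403, 404, 405, 406, 407, 408, 409]
122 202 204 202 203 203 206 197 143  79  70  75  87 130 184 202 203 201 201 199 199 200 201
123 202 202 201 203 204 207 192 134  72  71  76  89 137 186 201 201 201 200 199 200 201 199
124 201 200 200 203 204 202 181 120  70  70  76  94 148 191 203 201 200 201 201 201 199 198
125 199 201 202 202 205 202 171 113  71  71  77  95 150 192 202 204 201 201 202 200 200 199
126 199 200 201 201 204 199 157  98  67  71  75  95 155 192 203 203 202 202 201 202 201 201
127 198 200 200 203 204 198 147  87  66  74  75 106 171 200 205 203 203 201 203 203 201 202
128 201 201 202 203 205 197 143  83  68  73  77 112 177 203 205 203 202 200 201 201 199 199
129 202 202 202 202 198 182 127  76  
[... 1194 characters left out ...]
 193 194 199 201 201 202 200 201 200 198 197 198 199 199
143 203 203 203 201 203 203 202 203 203 203 202 201 203 202 203 202 200 199 200 199 200 199
144 203 204 202 204 201 202 200 199 199 201 202 202 202 202 201 203 201 200 200 199 200 198
145 202 203 202 202 202 201 199 198 199 200 201 203 202 202 201 201 201 201 199 200 199 200
146 204 202 203 202 203 201 199 199 200 200 201 202 202 202 199 200 201 200 201 201 201 201
147 203 203 204 202 204 202 201 200 200 201 201 202 202 202 201 201 200 201 201 201 201 201
148 202 204 202 201 201 202 201 201 203 201 202 202 202 203 203 202 201 201 201 199 198 201
149 203 203 203 202 202 201 201 200 203 204 203 203 201 203 204 202 202 202 202 199 198 200
```

Emit:
{"op": "drive_tool", "data": {
  "commands": [
    [[0,0,0],[0,0,0.006],0.055],
    [[0,0,0],[0,0,0.012],0.055],
    [[0,0,0],[0,0,0.015],0.055],
    [[0,0,0],[0,0,0.02],0.055],
    [[0,0,0],[0,0,0.02],0.055],
    [[0,0,0],[0,0,0.02],0.055],
    [[0,0,0],[0,0,0.02],0.055],
    [[0,0,0],[0,0,0.015],0.055],
    [[0,0,0],[0,0,0.01],0.055],
    [[0,0,0],[0,0,0.005],0.055],
    [[0,0,0],[0,0,0],0.055],
    [[0,0,0],[0,0,0],0.055]
  ]
}}

```text
clock: 12.07
eef_pos: [0.5495, -0.2794, 0.1865]
tool_rot: [180.0, 0.0, 42.2]
wrist_force: [0.4, 0.1, -0.3]
gripper_width: 0.642
gripper_force: 7.1
```

```bash
python3 - <<'E'
from ren import *
from mv import *
import pickle
e=[];P={}
for n in('side','top','side'):
    P[n]=get_image(n); s=state(); e.append(s['eef_pos'])
print(s['clock'],np.round(e,4).tolist(),s['tool_rot'],s['wrist_force'],s['gripper_width'],s['gripper_force'])
pickle.dump((P,s),open('p4.pkl','wb'))
c=np.mean(e,0); r=cur(s)[1]
a=np.array([.741,.672]);b=np.array([-.672,.741]); d=c[:2]-RING[:2]; print('ringframe',a@d,b@d)
ims=[]
for n,(u,v,w) in {'top':(440,210,60),'side':(400,172,60)}.items():
    h=w; f=400/w; im=cv2.resize(P[n]['pixels'][v-h//2:v+h//2,u-w//2:u+w//2,::-1],(400,400),interpolation=cv2.INTER_CUBIC)
    q=lambda X:tuple(int(t) for t in (proj(P[n],X)[0]-[u-w//2,v-h//2]+.5)*f)
    for y in(-.018,.018):
        for dz in(.127,.137): cv2.circle(im,q(c+r.apply([0,y,dz])),2,(0,0,255),-1)
        for X in recp(40,52,10,25,6)+recp(40,52,-25,-10,6): cv2.circle(im,q(place(np.array([X])/1000,(*RING[:2],RYAW),.03)[0]),1,(0,200,0),-1)
    ims.append(im)
cv2.imwrite('pics/j.png',np.hstack(ims))
E
```

```text
12.2167 [[0.5497, -0.2795, 0.187], [0.5498, -0.2795, 0.1872], [0.5498, -0.2795, 0.1872]] [ 1.79899732e+02 -2.24147812e-02  4.21860911e+01] [-0.22172771  0.53815141 -2.16142837] 0.648445719632409 7.107963706366718
ringframe 0.04736537033297658 -1.8600188048259972e-05
```

View pics/j.png

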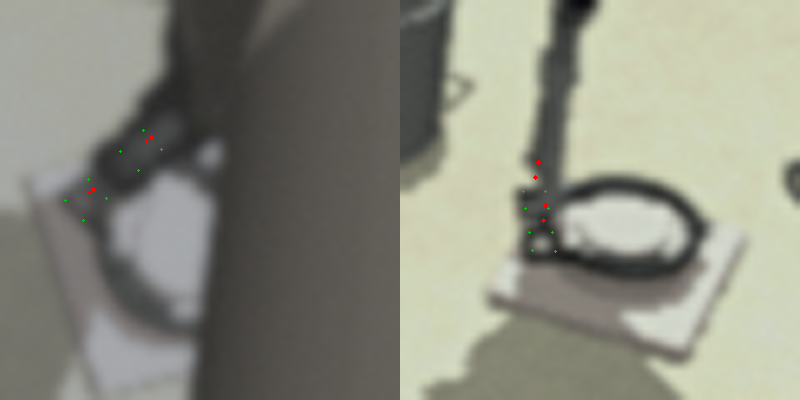

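Picture: pegs stand over the two eyes (side crop pegs at (547,220) against eye span 527–555), so I lower.

Emit:
{"op": "drive_tool", "data": {
  "commands": [
    [[0,0,0],[0,0,0.004],0.055],
    [[0,0,0],[0,0,0.005],0.055],
    [[0,0,0],[0,0,0.005],0.055],
    [[0,0,0],[0,0,0.003],0.055],
    [[0,0,0],[0,0,0],0.055],
    [[0,0,0],[0,0,0],0.055]
  ]
}}

```text
clock: 12.72
eef_pos: [0.5493, -0.2792, 0.169]
tool_rot: [-180.0, 0.0, 42.2]
wrist_force: [-0.3, -0.0, 0.3]
gripper_width: 0.642
gripper_force: 6.9
```

Emit:
{"op": "drive_tool", "data": {
  "commands": [
    [[0,0,0],[0,0,0.002],0.055],
    [[0,0,0],[0,0,0.002],0.055],
    [[0,0,0],[0,0,0.001],0.055],
    [[0,0,0],[0,0,0],0.055],
    [[0,0,0],[0,0,0],0.055]
  ]
}}

```text
clock: 13.13
eef_pos: [0.5494, -0.2793, 0.1642]
tool_rot: [180.0, 0.0, 42.2]
wrist_force: [-0.2, 0.4, 0.4]
gripper_width: 0.645
gripper_force: 7.0
```

Emit:
{"op": "drive_tool", "data": {
  "commands": [
    [[0,0,0],[0,0,0.001],0.055],
    [[0,0,0],[0,0,0.001],0.055],
    [[0,0,0],[0,0,0],0.055],
    [[0,0,0],[0,0,0],0.055]
  ]
}}

```text
clock: 13.47
eef_pos: [0.5493, -0.2793, 0.1622]
tool_rot: [180.0, 0.0, 42.2]
wrist_force: [-1.1, 0.1, -1.1]
gripper_width: 0.647
gripper_force: 7.0
```

```bash
python3 - <<'E'
from ren import *
from mv import *
import pickle
p3,_=pickle.load(open('p3.pkl','rb')); p=get_image('side'); s=state(); pickle.dump((p,s),open('p5.pkl','wb'))
g3,g=[cv2.cvtColor(q['pixels'],cv2.COLOR_RGB2GRAY).astype(int) for q in(p3,p)]
print(np.abs(g-g3)[168:190,400:420].mean(), s['eef_pos'],s['wrist_force'])
c,r=cur(s)
for y in(-.018,.018): print([proj(p,c+r.apply([0,y,z])).round(1)[0].tolist() for z in(.127,.137)])
for X in recp(40,52,10,25,6)+recp(40,52,-25,-10,6): print(proj(p,place(np.array([X])/1000,(*RING[:2],RYAW),.03)[0]).round(1)[0],end=' ')
print()
for v in range(164,188): print(v,*['%3d'%x for x in g[v,384:420]])
E
```

```text
45.81818181818182 [ 0.54934177 -0.27933053  0.16224049] [ 0.21255747  0.2333588  -1.16086293]
[[390.6, 178.1], [390.3, 180.3]]
[[389.5, 171.6], [389.2, 173.8]]
[392.4 176.4] [389.  176.4] [389.4 179.1] [392.9 179.2] [391.3 170.2] [388.  170.2] [388.4 172.8] [391.8 172.8] 
164 208 207 208 210 201 146  82  71  78  97 156 197 208 208 205 197 187 168 145 125 108 101  98 100 101 115 150 184 204 211 209 210 209 207 206 206
165 208 208 208 209 197 137  77  74  76  99 160 201 209 199 182 151 117  91  75  60  46  43  53  57  53  55  83 129 175 199 207 210 208 208 206 204
166 205 207 208 206 183 122  73  74  77 109 178 208 198 160 117  83  58  46  46  47  50  68 112 126 111  83  61  77 120 159 196 210 211 209 208 208
167 204 205 206 204 174 115  75  73  80 114 177 188 156 103  63  47  46  53  72  94 113 137 182 198 182 155 111  71  66 101 169 204 210 209 209 209
168 204 207 210 202 160 102  74  75  81 109 145 132  93  58  46  52  76 113 144 168 189 199 210 213 211 201 159  98  53  69 140 192 208 210 209 208
169 206 206 210 198 145  87  73  79  84  96  97  78  59  50  69 101 134 172 191 202 208
[... 2024 characters left out ...]
 108 108 101 100 100 102 106 108 111 112 114 115 115 109 105 102  99  93  94 129 186 210 212 211 200 166 169
184 207 207 178 141 108  94 100 115 127 131 126 118 107 103 102 105 104 105 106 106 106 106 104 103  99  97  98 112 153 195 210 212 209 184 150 180
185 187 196 187 156 130 124 127 131 133 131 130 127 121 114 110 108 105 104 104 107 106 104 104 104 102 102 118 152 189 208 212 212 200 162 152 189
186 133 144 145 135 130 131 133 132 131 130 131 131 129 125 125 120 113 112 111 111 110 109 108 110 111 121 152 190 209 212 212 208 184 164 184 203
187 110 109 109 111 119 124 128 128 131 129 131 131 131 131 130 130 128 125 125 123 123 122 124 125 130 156 190 209 213 211 211 199 170 182 204 211
```

Emit:
{"op": "drive_tool", "data": {
  "commands": [
    [[0,0,0],[0,0,-0.002],0.055],
    [[0,0,0],[0,0,-0.002],0.055],
    [[0,0,0],[0,0,0],0.055],
    [[0,0,0],[0,0,0],0.055]
  ]
}}

```text
clock: 13.85
eef_pos: [0.5495, -0.2793, 0.1665]
tool_rot: [180.0, 0.0, 42.2]
wrist_force: [0.4, 0.5, -1.5]
gripper_width: 0.644
gripper_force: 7.0
```

```bash
cat > rf.py <<'E'
from ren import *
from mv import *
import pickle
def tilt(items,th,fx):  # rotate ring about y axis at (fx,0,0) : th>0 raises the back
    c,s=np.cos(th),np.sin(th); o=[]
    for l,k,cs in items:
        o.append((l,k,[[(fx+(x-fx)*c+z*s,y,-(x-fx)*s+z*c) for x,y,z in ct] for ct in cs]))
    return o
def ringfit(p,q0=(.5147,-.3113,.737,0.1),z=.03,fx=36,win=(393,158,428,200),block=(.5137,-.309,.296),free=(.004,.004,.05,.1)):
    f=lambda q:resid(p,([(ST,block,0)] if block else [])+[(tilt(RI,q[3],fx),q[:3],z)],win)
    best=min((opt(f,(*q0[:3],t),free) for t in(0.,.15,.3)),key=lambda r:r.fun); return best
E
python3 - <<'E'
from rf import *
p5,_=pickle.load(open('p5.pkl','rb')); p=get_image('side'); s=state(); pickle.dump((p,s),open('p6.pkl','wb'))
print(s['clock'],s['eef_pos'],s['wrist_force'])
p3,_=pickle.load(open('p3.pkl','rb'))
for q in(p3,p5,p):
    r=ringfit(q); print(np.round(r.x[:2]*1000,1),np.degrees(r.x[2:]).round(1),round(r.fun,2))
g=cv2.cvtColor(p['pixels'],cv2.COLOR_RGB2GRAY)
for v in range(164,190): print(v,*['%3d'%x for x in g[v,384:418]])
E
```

```text
13.9 [ 0.54940017 -0.27933691  0.16639243] [ 0.08493534 -0.41883454 -0.70813457]
[ 513.4 -309.3] [44.1  0.3] 10.52
[ 511.8 -304.6] [38.6 30.6] 17.41
[ 512.8 -304.8] [39.2 15.9] 16.36
164 209 206 209 211 201 146  84  71  78  96 156 196 207 205 205 208 208 208 210 210 212 211 210 209 210 210 211 210 208 208 208 208 207 207
165 207 208 208 208 197 138  77  71  77  98 159 197 209 208 208 207 203 198 195 192 192 191 190 191 199 204 207 210 210 209 209 209 209 208
166 206 207 207 206 181 122  73  73  77 111 177 208 211 205 197 186 170 150 137 125 121 119 117 124 148 163 183 199 208 211 211 209 208 208
167 206 204 208 203 171 112  74  74  80 114 179 206 197 171 145 118  95  80  75  64  64  61  59  61  74  85 113 152 186 204 211 211 208 208
168 205 207 209 197 149  94  69  76  82 110 159 177 156 112  79  60  50  46  49  53  52  51  52  65  59  54  58  84 131 180 204 210 211 208
169 205 207 205 179 127  82  71  79  83 101 119 110  85  60  47  46  54  57  77 100 108 100 104 130 137 124  95  66  77 129 175 197 207 211
170 209 208 197 146  96  71  74  80  81  80  73  56  54  47  57  82 104 117 1
[... 2022 characters left out ...]

185 186 195 185 154 132 130 131 131 129 130 132 127 121 114 110 108 106 105 107 106 106 104 105 104 103 104 111 125 156 190 209 213 201 162
186 132 143 145 134 127 129 132 130 131 131 130 131 130 128 125 118 114 113 112 111 111 110 108 109 112 118 128 157 190 209 212 209 185 163
187 112 108 108 112 118 124 128 127 130 132 131 131 131 132 130 129 127 125 124 124 125 125 124 124 131 147 163 190 209 213 212 199 170 181
188 151 137 122 110 109 109 112 116 122 127 128 130 132 132 131 131 131 130 128 132 149 159 159 158 166 189 205 209 212 213 209 185 166 191
189 191 179 148 124 119 117 112 111 111 112 113 122 126 129 129 131 131 131 129 139 172 198 207 205 205 210 212 211 213 211 199 167 181 205
```

Emit:
{"op": "drive_tool", "data": {
  "commands": [
    [[0,0,0],[0,0,-0.002],0.055],
    [[0,0,0],[0,0,-0.004],0.055],
    [[0,0,0],[0,0,-0.006],0.055],
    [[0,0,0],[0,0,-0.01],0.055],
    [[0,0,0],[0,0,-0.02],0.055],
    [[0,0,0],[0,0,-0.02],0.055],
    [[0,0,0],[0,0,0],0.055],
    [[0,0,0],[0,0,0],0.055]
  ]
}}

```text
clock: 14.57
eef_pos: [0.55, -0.2796, 0.2301]
tool_rot: [179.8, -0.1, 42.2]
wrist_force: [0.3, -0.2, -2.3]
gripper_width: 0.644
gripper_force: 7.1
```

```bash
python3 - <<'E'
from rf import *
e=[]
for i in range(2): p=get_image('side'); s=state(); e.append(s['eef_pos'])
t=get_image('top'); s=state(); pickle.dump((p,t,s,e),open('p7.pkl','wb'))
print(s['clock'],np.round(e,4).tolist(),s['tool_rot'],s['wrist_force'])
r=ringfit(p,win=(376,160,428,198)); print(np.round(r.x[:2]*1000,1),np.degrees(r.x[2:]).round(1),round(r.fun,2))
r=ringfit(p); print(np.round(r.x[:2]*1000,1),np.degrees(r.x[2:]).round(1),round(r.fun,2))
g=cv2.cvtColor(p['pixels'],cv2.COLOR_RGB2GRAY); c,rr=e[-1],cur(s)[1]
for y in(-.018,.018): print([proj(p,c+rr.apply([0,y,z])).round(1)[0].tolist() for z in(.127,.137)])
for X in recp(40,52,10,25,6)+recp(40,52,-25,-10,6): print(proj(p,place(np.array([X])/1000,(*RING[:2],RYAW),.03)[0]).round(1)[0],end=' ')
for v in range(148,188): print(v,*['%3d'%x for x in g[v,382:422]])
E
```

```text
14.7167 [[0.5494, -0.2794, 0.2289], [0.5491, -0.2792, 0.2282]] [-1.79973873e+02  3.34711261e-02  4.21923704e+01] [-0.23889249  0.10835047 -1.20206042]
[ 514.9 -308.2] [40.7  1.4] 14.48
[ 515.2 -308.8] [41.   0.7] 14.25
[[392.8, 163.0], [392.5, 165.3]]
[[391.7, 156.6], [391.3, 158.9]]
[392.4 176.4] [389.  176.4] [389.4 179.1] [392.9 179.2] [391.3 170.2] [388.  170.2] [388.4 172.8] [391.8 172.8] 148 206 207 207 207 207 206 207 208 205 174 114  75  74  82 119 183 206 208 206 206 205 205 204 205 205 202 204 203 205 203 202 204 205 203 204 204 204 203 202 203
149 207 206 208 206 207 207 208 209 203 161 100  74  76  81 120 183 207 206 205 206 207 207 206 205 206 203 202 201 203 204 204 203 203 205 206 203 202 201 201 204
150 207 206 207 206 207 207 205 210 200 149  88  74  78  82 125 184 208 208 205 205 206 206 205 205 204 203 202 202 202 205 204 203 203 205 206 204 202 203 203 203
151 205 207 206 207 207 207 207 209 202 146  83  73  77  87 132 188 208 207 204 204 204 204 202 204 205 205 204 204 202 205 204 204 204 204 207 204 203 203 205 204
152 208 208 206 205 206 205 206 209 196 137  75
[... 5156 characters left out ...]
  93 109 139 189 210 211 197 164 166 195 207
184 198 196 203 209 206 176 142 128 128 128 131 127 123 113 108 102 104 103 101 101 101 100 101 101  97  99  99  96  98 106 125 156 192 209 207 181 149 177 204 208
185 187 175 183 196 202 187 152 132 127 128 128 128 128 126 119 111 107 106 106 104 106 106 105 106 103 104 103 104 108 126 154 187 207 210 198 160 151 187 207 207
186 181 145 129 146 162 153 135 129 130 130 129 128 129 127 127 126 124 119 112 110 108 108 110 106 106 108 113 117 127 155 189 205 210 206 183 162 179 202 206 207
187 185 139 108 107 113 112 115 122 125 126 128 130 130 128 133 148 157 154 136 127 123 122 123 122 123 130 146 155 162 187 205 211 208 197 168 179 202 207 207 207
```

Emit:
{"op": "drive_tool", "data": {
  "commands": [
    [[0,0,0],[0.0015,0,0.006],0.055],
    [[0,0,0],[0,0,0.012],0.055],
    [[0,0,0],[0,0,0.012],0.055],
    [[0,0,0],[0,0,0.01],0.055],
    [[0,0,0],[0,0,0.006],0.055],
    [[0,0,0],[0,0,0.005],0.055],
    [[0,0,0],[0,0,0.005],0.055],
    [[0,0,0],[0,0,0.0045],0.055],
    [[0,0,0],[0,0,0],0.055],
    [[0,0,0],[0,0,0],0.055]
  ]
}}

```text
clock: 15.55
eef_pos: [0.5505, -0.2783, 0.1678]
tool_rot: [180.0, 0.0, 42.2]
wrist_force: [-0.2, -0.5, -1.4]
gripper_width: 0.644
gripper_force: 6.9
```

```bash
python3 - <<'E'
from rf import *
p=get_image('side'); s=state(); pickle.dump((p,s),open('p8.pkl','wb'))
print(s['clock'],s['eef_pos'],s['tool_rot'],s['wrist_force'])
r=ringfit(p,q0=(.515,-.3085,.715)); print(np.round(r.x[:2]*1000,1),np.degrees(r.x[2:]).round(1),round(r.fun,2))
p7=pickle.load(open('p7.pkl','rb'))[0]
g,g7=[cv2.cvtColor(q['pixels'],cv2.COLOR_RGB2GRAY).astype(int) for q in(p,p7)]; print('diff back',np.abs(g-g7)[166:186,400:420].mean())
for v in range(160,184): print(v,*['%3d'%x for x in g[v,382:420]])
E
```

```text
15.6 [ 0.55063278 -0.27835667  0.16809644] [ 1.79954841e+02 -1.07726293e-03  4.21925749e+01] [-0.44463969  0.7256808  -0.96755306]
[ 514.6 -306.8] [36.4 10.6] 15.52
diff back 24.8075
160 208 207 208 208 210 212 206 171 109  79  78  98 152 196 210 210 210 208 208 206 205 204 203 203 204 206 208 207 209 208 209 209 210 208 207 208 207 207
161 206 206 208 207 208 209 203 153  92  73  77  99 157 198 208 210 208 207 207 207 208 206 205 204 206 208 208 210 209 207 208 209 209 209 208 208 209 208
162 206 206 209 209 208 211 201 145  83  75  78  99 159 198 207 207 206 206 208 207 207 207 207 207 206 208 208 209 209 210 208 208 209 209 209 210 208 209
163 208 208 209 207 207 209 197 135  78  73  78 111 177 206 208 204 206 207 208 208 209 208 207 207 210 208 209 209 210 210 209 207 208 209 207 207 208 208
164 207 206 208 208 209 207 183 125  74  73  81 116 182 208 208 205 204 208 209 208 209 210 211 209 209 209 210 210 209 208 208 208 208 209 208 206 205 207
165 206 207 207 208 210 206 176 117  75  75  82 123 185 209 209 208 206 209 209 211 210 211 211 210 209 209 209 210 211 209 208 209 207 2
[... 2126 characters left out ...]
 115 122 120 112 104  85  68  59  58  54  57  90 159 201 213 212 210 212 201
180 207 209 202 177 151 114  68  52  46  54  44  34  31  35  45  56  54  48  45  55  59  63  60  54  51  51  59  67  69  77 105 154 188 207 210 211 209 187
181 208 208 207 201 185 142  79  45  44  51  51  49  48  52  49  41  36  33  33  34  37  47  47  48  50  55  77  97  94  94 103 128 165 197 210 212 201 167
182 208 207 206 206 184 144 102  79  83  91  96  89  85  86  85  74  69  64  57  53  52  57  64  69  74  86 106 113 103  96  99 131 180 208 213 209 185 159
183 206 206 208 211 190 153 127 123 126 127 127 122 110 102  99  99 100  99  94  88  89  94 103 109 105 105 106 104  99  97 108 141 189 212 214 200 165 169
```

```bash
cat > rf6.py <<'E'
from rf import *
def rot6(items,rv,dz):
    M=R.from_rotvec(rv).as_matrix(); return [(l,k,[(np.array(ct)@M.T+[0,0,dz]) for ct in cs]) for l,k,cs in items]
def fit6(p,x0,win=(394,158,428,200),block=(.5137,-.309,.296),zb=.03,d=(.003,.003,.04,.1,.1,.004)):
    f=lambda q:resid(p,([(ST,block,0)] if block else [])+[(rot6(RI,(q[3],q[4],0),q[5]*1000),q[:3],zb)],win)+(abs(q[0]-x0[0])+abs(q[1]-x0[1])>.012)*9
    return min((opt(f,(*x0[:3],a,b,c),d) for a,b,c in((0,0,0),(0,.2,.004),(.1,.1,.004),(-.1,.1,.004))),key=lambda r:r.fun)
def show(r): print(np.round(r.x[:2]*1000,1),'yaw,roll,pitch',np.degrees(r.x[2:5]).round(1),'dz',round(r.x[5]*1000,1),round(r.fun,2))
E
python3 - <<'E'
from rf6 import *
for n in('p7','p8','p6','p5'):
    p=pickle.load(open(n+'.pkl','rb'))[0]; r=fit6(p,(.5147,-.3095,.72)); print(n,end=' '); show(r)
    P=place(rot6([(0,0,[[(46,17.5,6),(46,-17.5,6),(31,18,0),(31,-18,0),(-38,0,0)]])],(r.x[3],r.x[4],0),r.x[5]*1000)[0][2][0]/1000,r.x[:3],.03); print((P*1000).round(1).tolist())
E
```

```text
p7 [ 513.9 -306.5] yaw,roll,pitch [43.4  2.   1.8] dz 3.5 12.61
[[535.6, -262.2, 38.6], [559.6, -287.6, 37.4], [524.1, -272.1, 33.1], [548.8, -298.3, 31.9], [486.3, -332.6, 34.7]]
p8 [ 516.  -308.5] yaw,roll,pitch [40.7  1.5  9.6] dz 4.8 13.83
[[539.8, -265.0, 33.4], [562.6, -291.6, 32.5], [527.4, -274.9, 30.0], [550.8, -302.2, 29.1], [487.7, -333.0, 41.1]]
p6 [ 517.  -310.4] yaw,roll,pitch [43.6  1.5 15.8] dz 4.9 14.7
[[538.3, -266.1, 28.6], [562.3, -291.5, 27.7], [526.2, -276.7, 26.9], [550.9, -302.9, 26.0], [490.7, -335.7, 45.3]]
p5 [ 521.6 -313. ] yaw,roll,pitch [38.7 -0.1 29.6] dz 9.1 15.82
[[544.2, -272.5, 21.5], [566.1, -299.8, 21.6], [531.4, -282.1, 23.7], [553.9, -310.2, 23.8], [495.8, -333.6, 57.8]]
```

Emit:
{"op": "drive_tool", "data": {
  "commands": [
    [[0,0,0],[0,0,-0.006],0.055],
    [[0,0,0],[0,0,-0.012],0.055],
    [[0,0,0],[0,0,-0.012],0.055],
    [[0,0,0],[0.0015,0.002,0],0.055],
    [[0,0,0],[0,0,0],0.055],
    [[0,0,0],[0,0,0],0.055]
  ]
}}

```text
clock: 16.1
eef_pos: [0.553, -0.2788, 0.198]
tool_rot: [180.0, 0.0, 42.2]
wrist_force: [-0.0, -0.4, -2.4]
gripper_width: 0.645
gripper_force: 7.1
```

```bash
python3 - <<'E'
from rf6 import *
p=get_image('side'); s=state(); pickle.dump((p,s),open('p9.pkl','wb'))
print(s['clock'],s['eef_pos'],s['wrist_force'])
show(fit6(p,(.5147,-.3095,.72)))
g=cv2.cvtColor(p['pixels'],cv2.COLOR_RGB2GRAY); c,rr=cur(s)
for y in(-.018,.018): print([proj(p,c+rr.apply([0,y,z])).round(1)[0].tolist() for z in(.127,.137)])
for v in range(158,184): print(v,*['%3d'%x for x in g[v,384:404]])
E
```

```text
16.15 [ 0.55276065 -0.27873051  0.19752571] [ 0.04064547 -0.0423089  -1.07909757]
[ 513.5 -305.9] yaw,roll,pitch [43.5  1.2  1.7] dz 3.6 12.12
[[390.8, 169.7], [390.5, 172.0]]
[[389.7, 163.3], [389.4, 165.6]]
158 208 207 209 210 202 148  83  72  77  98 154 196 207 207 205 205 205 207 206 206
159 206 207 210 211 197 137  76  70  75  98 155 198 208 208 207 205 203 205 204 204
160 207 207 208 207 185 124  73  72  77 100 159 198 209 208 209 207 206 205 205 202
161 206 207 208 196 165 110  71  74  76 108 176 205 207 208 206 205 206 206 206 206
162 208 209 204 174 125  80  66  75  75 110 181 207 207 204 205 205 206 206 206 207
163 207 208 201 166 115  76  67  76  75 115 182 207 206 204 204 206 206 206 205 208
164 207 207 203 179 146 100  70  76  80 120 181 205 207 203 203 206 207 207 207 207
165 206 206 208 203 192 139  86  75  80 121 182 207 206 205 204 206 207 209 209 209
166 205 206 206 208 204 162 107  79  82 124 185 208 208 209 208 209 208 210 210 209
167 203 204 204 208 204 173 120  83  86 126 181 205 202 195 192 191 186 188 187 188
168 205 206 207 206 195 156 108  84  85 114 161 184
[... 592 characters left out ...]
 195 208 210 210 209 209 210
176 204 208 204 165 111  79  70  73  87 128 189 205 181 180 201 210 211 210 209 209
177 205 209 203 150  86  68  72  61  52 106 184 209 192 165 178 200 208 211 212 211
178 205 207 190 138  81  87 110  98  66  91 162 186 169 140 143 165 184 195 202 208
179 206 198 165 115  70  75 102 105  73  54  82  95  95 109 119 116 123 135 161 179
180 206 196 172 133  81  49  55  59  46  32  29  28  43  64  72  68  68  75  90 100
181 206 204 199 158 104  76  74  75  74  66  59  54  51  44  41  48  50  55  54  56
182 204 207 197 159 127 122 124 125 121 109  96  92  82  70  63  55  49  46  48  48
183 207 207 183 147 131 129 132 132 132 124 112 102 100  97  97  89  76  70  67  66
```

Emit:
{"op": "drive_tool", "data": {
  "commands": [
    [[0,0,0],[0,-0.001,0.008],0.055],
    [[0,0,0],[0,0,0.008],0.055],
    [[0,0,0],[0,0,0.005],0.055],
    [[0,0,0],[0,0,0.004],0.055],
    [[0,0,0],[0,0,0.003],0.055],
    [[0,0,0],[0,0,0],0.055],
    [[0,0,0],[0,0,0],0.055]
  ]
}}

```text
clock: 16.73
eef_pos: [0.5522, -0.278, 0.1696]
tool_rot: [180.0, 0.0, 42.2]
wrist_force: [-0.0, 0.1, -1.9]
gripper_width: 0.644
gripper_force: 7.1
```

```bash
python3 - <<'E'
from rf6 import *
p=get_image('side'); s=state(); pickle.dump((p,s),open('p10.pkl','wb'))
print(s['clock'],s['eef_pos'],s['wrist_force'])
show(fit6(p,(.5147,-.3095,.72)))
g=cv2.cvtColor(p['pixels'],cv2.COLOR_RGB2GRAY)
for v in range(164,184): print(v,*['%3d'%x for x in g[v,384:420]])
E
```

```text
16.7833 [ 0.55235218 -0.27810571  0.16985756] [ 0.67846645  0.56404263 -1.77192797]
[ 513.7 -306. ] yaw,roll,pitch [43.7  1.9  1.4] dz 4.1 12.59
164 208 208 208 203 161 101  75  74  83 126 185 208 208 205 203 206 207 208 208 208 209 208 209 208 208 210 210 209 208 207 208 209 208 206 205 206
165 208 208 212 202 149  88  75  79  89 133 188 208 208 207 206 207 208 210 210 211 210 210 209 208 209 207 209 208 209 207 208 208 209 207 205 205
166 206 206 211 201 145  84  74  77  91 143 192 208 211 208 208 210 210 210 210 210 209 208 210 208 210 209 208 208 210 208 208 209 208 208 208 208
167 204 207 208 194 135  74  72  77  97 152 191 205 202 195 195 192 188 188 189 190 191 193 199 206 209 209 210 210 209 210 210 208 209 207 209 207
168 205 207 198 167 111  69  72  78  99 145 173 186 171 147 136 123 109 102 104 111 116 125 153 178 188 196 205 210 210 209 208 208 208 209 208 209
169 207 205 180 133  86  64  75  80  95 130 139 133 108  81  73  61  56  49  49  55  60  63  78  97 118 150 181 203 209 210 209 208 208 209 208 210
170 210 203 158 103  71  67  75  81  88  98  87  73  60  50  48  56
[... 1304 characters left out ...]
  56  81  96 105 112 119 115 124 138 162 178 184 179 167 144 122 119 125 107  68  71 136 194 212 212 212 201
180 208 197 160 123  81  41  35  47  41  33  28  27  37  54  62  63  69  75  89 101 105 100  91  77  67  74  73  60  52  79 137 191 210 213 209 188
181 207 198 163 128  99  78  77  78  76  66  58  55  50  41  31  37  48  51  55  60  58  56  53  53  52  51  48  51  69 109 155 196 210 213 200 168
182 206 202 164 133 125 123 126 126 122 111  96  92  84  71  63  57  48  43  50  53  50  49  48  47  51  50  55  68  93 134 185 209 213 210 185 160
183 209 204 166 134 131 132 133 134 134 125 112 104 101  99  97  91  78  69  67  64  65  66  65  68  73  76  84  94 110 140 190 211 213 200 166 169
```

Emit:
{"op": "drive_tool", "data": {
  "commands": [
    [[0,0,0],[0.0015,0,0],0.055],
    [[0,0,0],[0,0,0.001],0.055],
    [[0,0,0],[0,0,0.001],0.055],
    [[0,0,0],[0,0,0.0005],0.055],
    [[0,0,0],[0,0,0],0.055],
    [[0,0,0],[0,0,0],0.055]
  ]
}}

```text
clock: 17.28
eef_pos: [0.5533, -0.2771, 0.1672]
tool_rot: [180.0, 0.0, 42.2]
wrist_force: [1.1, 0.5, -1.8]
gripper_width: 0.647
gripper_force: 7.1
```

```bash
python3 - <<'E'
from rf6 import *
p=get_image('side'); s=state(); pickle.dump((p,s),open('p11.pkl','wb'))
print(s['clock'],s['eef_pos'],s['wrist_force'])
show(fit6(p,(.5147,-.3095,.72)))
g=cv2.cvtColor(p['pixels'],cv2.COLOR_RGB2GRAY)
for v in range(166,184): print(v,*['%3d'%x for x in g[v,384:420]])
E
```

```text
17.3333 [ 0.55335599 -0.27703963  0.16725227] [-0.61019461  0.0239595  -0.64580565]
[ 513.4 -305.4] yaw,roll,pitch [43.4  1.4  2.2] dz 4.2 12.35
166 206 207 206 183 123  73  72  78 107 177 207 209 210 208 208 209 211 212 209 210 210 210 209 209 210 209 209 208 207 208 209 210 209 208 209 208
167 205 207 205 175 116  74  74  78 111 179 205 206 202 197 192 191 188 188 188 191 192 191 200 205 209 210 210 209 209 210 209 208 209 208 208 209
168 206 207 196 157 101  72  74  79 112 173 187 187 171 148 135 123 109 104 104 112 117 124 151 177 189 199 205 211 210 209 209 207 209 207 209 209
169 208 204 174 127  85  72  75  82 111 159 156 134 106  79  72  61  54  48  47  54  59  64  82  96 117 150 181 202 208 210 208 209 208 210 209 210
170 209 201 155  99  74  74  80  79  87 102  92  71  58  49  47  56  72  79  80  79  71  66  60  55  56  77 118 167 193 205 211 210 210 210 210 209
171 210 200 140  82  64  73  80  81  69  60  51  68  98  87  81 113 142 151 152 149 142 131 117 113  89  59  59  94 136 180 205 212 209 210 209 209
172 205 199 144  80  52  72  81  77  75  84  89 132 173 161 157 186
[... 1008 characters left out ...]
  63  88 102 108 112 119 117 122 138 162 179 182 179 166 145 123 118 128 109  70  72 137 194 211 212 212 201
180 208 193 156 122  79  42  40  52  47  32  28  32  38  53  63  61  66  72  90 102 104 101  93  80  71  73  73  61  50  78 136 191 211 212 209 187
181 204 183 149 125  98  78  76  77  75  66  58  54  49  40  34  37  48  48  56  59  59  60  55  54  55  53  49  47  68 110 156 194 211 212 201 168
182 201 177 144 129 125 123 125 126 123 112  98  90  85  75  63  55  47  44  48  50  51  50  48  48  51  48  55  68  93 134 185 208 214 209 184 160
183 207 187 152 133 130 131 132 133 131 125 112 104 100  98  98  91  78  70  67  63  64  65  65  68  72  77  85  95 110 142 190 212 212 201 166 167
```

Emit:
{"op": "drive_tool", "data": {
  "commands": [
    [[0,0,0],[0,0,0.001],0.052],
    [[0,0,0],[0,0,0],0.047],
    [[0,0,0],[0,0,0],0.042],
    [[0,0,0],[0,0,0],0.037],
    [[0,0,0],[0,0,0],0.032],
    [[0,0,0],[0,0,0],0.028],
    [[0,0,0],[0,0,0],0.024],
    [[0,0,0],[0,0,0],0.02],
    [[0,0,0],[0,0,0],0.016],
    [[0,0,0],[0,0,0],0.01],
    [[0,0,0],[0,0,0],0.01],
    [[0,0,0],[0,0,0],0.01]
  ],
  "squeeze": 26
}}

```text
clock: 18.33
eef_pos: [0.5534, -0.277, 0.1662]
tool_rot: [180.0, 0.0, 42.2]
wrist_force: [0.5, -0.3, -0.9]
gripper_width: 0.24
gripper_force: 25.4
```

```bash
python3 - <<'E'
from rf6 import *
p=get_image('side'); s=state(); pickle.dump((p,s),open('p12.pkl','wb'))
print(s['clock'],s['eef_pos'],s['wrist_force'],s['gripper_width'],s['gripper_force'])
show(fit6(p,(.5147,-.3095,.72)))
g=cv2.cvtColor(p['pixels'],cv2.COLOR_RGB2GRAY)
for v in range(160,192): print(v,*['%3d'%x for x in g[v,380:420]])
E
```

```text
18.3833 [ 0.55336667 -0.27704471  0.16625238] [ 0.32548417  0.55583049 -1.07883897] 0.24472371586832434 25.406270921230316
[ 518.6 -304.2] yaw,roll,pitch [38.3 -6.   3.4] dz 1.3 13.12
160 207 207 207 207 207 209 211 204 161 103  85  88  85  95 146 194 209 210 208 208 207 206 204 203 203 203 204 206 207 208 209 208 208 209 208 208 207 208 209 207
161 206 205 205 207 208 210 210 204 151  90  79  87  90 117 166 200 208 208 208 205 207 206 208 206 205 207 207 208 208 210 208 208 208 208 208 209 208 207 206 209
162 208 208 206 208 207 209 212 202 145  81  77  86 103 155 194 208 209 206 204 207 207 208 208 208 207 208 208 209 210 209 209 210 207 209 209 208 208 209 208 208
163 209 208 208 207 209 208 209 196 135  72  76  86 105 160 199 210 206 205 204 207 208 207 208 208 208 207 207 209 208 209 210 209 207 207 207 209 209 208 208 208
164 208 207 208 207 207 208 207 177 114  68  76  84 102 154 197 208 207 205 205 207 208 209 210 209 210 209 207 207 209 209 208 209 207 207 208 209 208 207 206 205
165 207 207 206 207 209 211 204 154  90  63  78  86  99 150 193 209 209 207 207 209 210 211 210 
[... 3631 characters left out ...]
 127 132 158 195 212 212 199 171 181 203 210
188 210 212 204 172 131 110 108 108 109 112 112 118 123 128 128 129 130 131 132 129 131 131 129 129 130 129 130 129 134 149 163 189 206 211 208 185 166 192 208 211
189 211 211 201 184 150 129 124 122 119 115 111 112 109 110 114 121 128 129 129 131 133 130 129 129 133 151 159 159 165 190 203 210 212 212 199 167 180 206 210 209
190 208 195 165 146 135 131 132 130 129 130 128 123 115 110 107 107 108 113 117 125 127 128 130 133 158 191 206 205 206 211 211 212 213 209 180 152 183 208 211 210
191 194 163 135 127 130 131 133 132 130 132 132 132 128 125 116 110 107 106 105 109 112 117 124 134 169 197 209 213 213 212 212 213 212 198 159 154 191 209 210 209
```

Emit:
{"op": "drive_tool", "data": {
  "commands": [
    [[0,0,0],[0,0,-0.002],0.01],
    [[0,0,0],[0,0,-0.004],0.01],
    [[0,0,0],[0,0,-0.006],0.01],
    [[0,0,0],[0,0,-0.008],0.01],
    [[0,0,0],[0,0,-0.01],0.01],
    [[0,0,0],[0,0,-0.01],0.01],
    [[0,0,0],[0,0,-0.01],0.01],
    [[0,0,0],[0,0,-0.01],0.01],
    [[0,0,0],[0,0,-0.01],0.01],
    [[0,0,0],[0,0,-0.006],0.01],
    [[0,0,0],[0,0,-0.004],0.01],
    [[0,0,0],[0,0,0],0.01]
  ]
}}

```text
clock: 19.38
eef_pos: [0.5537, -0.2771, 0.2472]
tool_rot: [179.9, -0.0, 42.2]
wrist_force: [-0.2, -0.1, -2.6]
gripper_width: 0.241
gripper_force: 25.5
```

```bash
python3 - <<'E'
from rf6 import *
p=get_image('side'); t=get_image('top'); s=state(); pickle.dump((p,t,s),open('p13.pkl','wb'))
print(s['clock'],s['eef_pos'],s['wrist_force'],s['gripper_width'],s['gripper_force'])
for n,P in(('side',p),('top',t)): print(n,[(np.round(b['rect']).tolist(),round(b['p'],2)) for b in boxes_of(P,'ring')])
c,r=cur(s)
print(proj(p,[c+r.apply([0,0,.135]),c+r.apply([-.083,0,.135])]).round(1), 'block',proj(p,RING).round(1))
g=cv2.cvtColor(p['pixels'],cv2.COLOR_RGB2GRAY)
print('block area');[print(*['%3d'%x for x in g[v,384:420:2]]) for v in range(164,186,2)]
print('around');[print(v,*['%3d'%x for x in g[v,376:430:2]]) for v in range(134,164)]
E
```

```text
19.4833 [ 0.55322132 -0.2768895   0.24596034] [ 0.38227293  0.81384928 -2.02702616] 0.24284939992319204 25.519883930683136
side [([434.0, 214.0, 25.0, 25.0], 0.6), ([402.0, 162.0, 25.0, 23.0], 0.59), ([404.0, 171.0, 22.0, 8.0], 0.53), ([437.0, 211.0, 16.0, 21.0], 0.53), ([438.0, 169.0, 11.0, 8.0], 0.52), ([282.0, 191.0, 56.0, 33.0], 0.52), ([430.0, 212.0, 12.0, 24.0], 0.46), ([403.0, 158.0, 22.0, 14.0], 0.39), ([437.0, 174.0, 15.0, 6.0], 0.36)]
top [([410.0, 269.0, 26.0, 25.0], 0.69), ([415.0, 273.0, 29.0, 34.0], 0.58), ([431.0, 215.0, 29.0, 29.0], 0.54), ([418.0, 274.0, 20.0, 24.0], 0.48), ([326.0, 213.0, 74.0, 81.0], 0.45)]
[[391.1 157.2]
 [415.6 157.5]] block [[403.3 176.1]]
block area
205 203 204 203  90  41  66 169 201 206 206 206 208 152  65 187 205 203
203 202 202 206 179 127  72  37 108 170 201 206 207 196  62 129 205 205
201 203 202 205 202 197 200 176  77  32  93 156 185 190  86 122 206 205
203 203 202 202 202 210 206 194 178  94  41  39  55  74  60 159 207 207
201 199 198 201 207 190 145 157 198 202 179 125  83  68 137 205 207 205
203 202 199 203 208 195 180 208 207 208 20
[... 3056 characters left out ...]
 203 207 205 205 207 205 205
158 118 184 207 205 204 205 205 209 150  82 147 204 202 177 109  44 113 201 204 205 204 205 205 205 206 204 204
159 143 204 205 204 205 205 205 207 142  82 151 207 206 205 174  78  60 167 207 206 203 204 206 206 205 205 205
160 143 206 205 203 204 205 206 195 115  80 146 205 204 204 198 145  84 110 201 206 204 204 205 205 205 205 204
161 131 205 203 203 204 204 205 173  79  74 118 205 204 204 205 201 154  64 175 208 206 206 205 206 207 205 204
162 130 205 205 204 205 205 205 169  66  71 107 205 205 205 205 208 195  68 129 207 206 205 206 206 206 205 206
163 136 204 206 205 205 204 205 193  68  48  92 201 207 205 204 207 205 109  89 201 207 205 206 204 206 206 206
```

```bash
cat > ro.py <<'E'
from rf6 import *
def openring(th):
    o=[]
    for l,k,cs in RI:
        n=[]
        for ct in cs:
            a=np.array(ct,float); s=np.where(a[:,1]>=0,1,-1)*th; x=a[:,0]+38.5; y=a[:,1]
            n.append(np.c_[x*np.cos(s)-y*np.sin(s)-38.5,x*np.sin(s)+y*np.cos(s),a[:,2]])
        o.append((l,k,n))
    return o
OR=openring(.15)
def fito(views,x0,bg,d=(.003,.003,.004,.05,.1,.05),tilts=(0,.15,.3)):
    # q: ring origin x,y,z, yaw, pitch(+ = back up -> negative sag), roll ; rotated about own origin
    def parts(q): 
        M=R.from_euler('ZYX',[q[3],q[4],q[5]]).as_matrix()
        return bg+[([(l,k,[c@M.T for c in cs]) for l,k,cs in OR],(q[0],q[1],0.),q[2])]
    f=lambda q:sum(resid(p,parts(q),w) for p,w in views)+20*(abs(q[5])>.12)+30*max(0,np.linalg.norm(q[:2]-np.array(x0[:2]))-.015)*100
    return min((opt(f,(*x0[:4],-t,0.),d) for t in tilts),key=lambda r:r.fun)
E
python3 - <<'E'
from ro import *
p,t,s=pickle.load(open('p13.pkl','rb')); c,r=cur(s); a=np.array([.741,.672])
bg=[(ST,(.5137,-.309,.296),0)]
x0=(*(c[:2]-.043*a),c[2]-.15,.737)
for w in((396,140,428,198),(397,150,420,175)):
    q=fito([(p,w)],x0,bg); print((q.x[:3]*1000).round(1),np.degrees(q.x[3:]).round(1),round(q.fun,2),(x0[0]*1000,x0[1]*1000))
    M=R.from_euler('ZYX',q.x[3:6]); print('eye mid',(q.x[:3]+M.apply([.042,0,.003])-c).round(4),'back',(q.x[:3]+M.apply([-.0385,0,0])).round(4))
E
```

```text
[ 518.5 -298.8   92.8] [ 40.  -24.6   2.5] 9.45 (np.float64(521.3583221609795), np.float64(-305.7854968441771))
eye mid [-0.0063  0.0018 -0.133 ] back [ 0.4917 -0.3213  0.0768]
[ 521.5 -302.9   88.1] [ 42.6 -25.    0.9] 7.57 (np.float64(521.3583221609795), np.float64(-305.7854968441771))
eye mid [-0.0046 -0.0011 -0.1374] back [ 0.4958 -0.3266  0.0719]
```

Emit:
{"op": "drive_tool", "data": {
  "commands": [
    [[0,0,0],[0,0,-0.008],0.01],
    [[0,0,0],[0,0,-0.013],0.01],
    [[0,0,0],[0,0,-0.013],0.01],
    [[0,0,0],[0,0,-0.013],0.01],
    [[0,0,0],[0,0,-0.008],0.01],
    [[0,-0.03,0],[0.004,0,0],0.01],
    [[0,-0.06,0],[0.0081,0,0.0002],0.01],
    [[0,-0.08,0],[0.0108,0,0.0004],0.01],
    [[0,-0.08,0],[0.0108,0,0.0004],0.01],
    [[0,-0.08,0],[0.0108,0,0.0004],0.01],
    [[0,-0.06,0],[0.0081,0,0.0002],0.01],
    [[0,-0.03,0],[0.004,0,0],0.01]
  ]
}}

```text
clock: 20.58
eef_pos: [0.5956, -0.2374, 0.2892]
tool_rot: [-179.9, 24.2, 42.4]
wrist_force: [0.1, 0.5, -2.4]
gripper_width: 0.242
gripper_force: 25.6
```

Emit:
{"op": "drive_tool", "data": {
  "commands": [
    [[0,0,0],[0,0,0],0.01],
    [[0,0,0],[0,0,0],0.01],
    [[0,0,0],[0,0,0],0.01]
  ]
}}

```text
clock: 20.83
eef_pos: [0.5935, -0.2415, 0.2906]
tool_rot: [179.9, 24.0, 42.0]
wrist_force: [-0.2, -0.1, -2.3]
gripper_width: 0.245
gripper_force: 25.6
```

```bash
python3 - <<'E'
from ro import *
p=get_image('side'); t=get_image('top'); s=state(); pickle.dump((p,t,s),open('p14.pkl','wb')); c,r=cur(s)
print(s['clock'],s['eef_pos'],s['tool_rot'],s['wrist_force'],s['gripper_width'],s['joint_pos'].round(0))
tip=c+r.apply([0,0,.135]); a=r.apply([1,0,0])[:2]; a/=np.linalg.norm(a); yaw=np.arctan2(a[1],a[0]); print('tip',tip,np.degrees(yaw))
x0=(*(tip[:2]-.043*a),tip[2]-.003,yaw); bg=[(ST,(.5137,-.309,.296),0)]
e=proj(p,tip)[0]; print('eyepx',e,proj(t,tip)[0])
u=int(e[0])+5; v=int(e[1])
for w in((u,v-22,u+34,v+24),(u+1,v-14,u+28,v+16)):
    q=fito([(p,w)],x0,bg,tilts=(-.1,0,.15)); print((q.x[:3]*1000).round(1),np.degrees(q.x[3:]).round(1),round(q.fun,2),np.round(x0,4))
g=cv2.cvtColor(p['pixels'],cv2.COLOR_RGB2GRAY)
[print(vv,*['%3d'%x for x in g[vv,u-8:u+34]]) for vv in range(v-12,v+20)]
E
```

```text
20.9333 [ 0.59338123 -0.24159888  0.29084366] [179.89436514  23.99609967  42.00735516] [ 0.1368772  -0.38273758 -2.19952669] 0.2421647548372813 [ 14.  27. -10.  84.  22.  87. -48.]
tip [ 0.55275315 -0.27852498  0.16751149] 42.00735515985712
eyepx [393.44044576 143.18984664] [435.30806845 196.44275055]
[ 514.5 -305.9  164.8] [44.  -2.5  1.4] 4.32 [ 0.5208 -0.3073  0.1645  0.7332]
[ 515.  -306.4  164.3] [43.6 -2.1  1.4] 6.14 [ 0.5208 -0.3073  0.1645  0.7332]
131  99  96 133 185 209 213 212 212 212 212 211 211 211 210 211 212 210 210 208 208 209 210 210 210 209 208 208 208 207 208 210 210 211 211 211 209 210 212 212 210 210 210
132  97  88  99 149 196 213 214 212 212 211 211 210 210 210 211 212 210 210 207 208 209 210 210 207 208 209 208 207 205 207 210 209 209 210 211 210 210 211 210 211 210 211
133  98  98  86 119 175 201 211 212 210 210 210 211 211 212 212 211 210 208 206 206 208 209 209 206 206 209 210 210 207 207 207 208 210 211 211 210 211 210 211 209 208 210
134  95  98  86  89 134 172 202 211 210 211 211 212 213 213 213 211 209 207 205 204 205 208 208 209 209 212 211 211 208 207
[... 4164 characters left out ...]
 211 212 213
159 212 211 212 212 213 212 211 212 212 209 211 209 209 208 207 208 208 211 211 211 210 212 211 213 212 210 211 210 211 211 212 213 213 212 212 212 211 211 212 212 213 213
160 211 212 211 213 212 212 212 212 211 210 211 209 210 208 208 206 207 210 210 212 212 211 212 212 213 212 211 211 212 213 211 211 212 213 212 212 212 212 211 211 212 214
161 210 209 210 211 211 210 211 212 211 211 212 212 211 209 210 210 210 212 213 212 212 212 211 213 213 213 211 210 211 212 212 213 212 213 214 213 212 210 211 211 212 211
162 211 211 210 212 211 210 210 210 209 210 211 211 210 211 211 210 210 213 212 213 212 213 212 212 213 212 212 212 212 212 212 213 213 213 212 213 214 212 212 214 212 214
```

```bash
cat >> mv.py <<'E'
HUB=np.array([.5274,.0337])
def target(ringq,s,dest,yaw,z,level=None):
    # ringq: x,y,z,yaw now; move tool rigidly (rotation about world z only) so that ring lands at dest,yaw,z
    c,r=cur(s); D=R.from_euler('z',yaw-ringq[3]); return np.r_[dest,z]+D.apply(c-np.array(ringq[:3])),D*r
E
python3 - <<'E'
from mv import *
import pickle
s=pickle.load(open('p14.pkl','rb'))[2]
t=target((.5147,-.3061,.1646,np.radians(43.8)),s,HUB,np.radians(78),.160); print(t[0],t[1].as_euler('xyz',degrees=True))
for N in(12,16,24):
    w,d=tw(*t,N,*cur(s)); print(N,w.round(4).tolist(),d.round(4).tolist())
o,_=sim([(w,d)]*24,*cur(s)); print(o[::4].round(3).tolist())
E
```

```text
[0.55622071 0.13127303 0.28624366] [179.89436514  23.99609967  76.20735516]
12 [-0.0202, 0.0001, -0.0454] [0.023, -0.0195, -0.0098]
16 [-0.0152, 0.0001, -0.0341] [0.0173, -0.0145, -0.0074]
24 [-0.0101, 0.0, -0.0227] [0.0116, -0.0096, -0.005]
[[0.596, -0.226, 0.291], [0.604, -0.163, 0.29], [0.606, -0.1, 0.289], [0.601, -0.037, 0.288], [0.59, 0.026, 0.288], [0.573, 0.087, 0.287]]
```

Emit:
{"op": "drive_tool", "data": {
  "commands": [
    [[-0.0025,0,-0.0057],[0.0029,-0.0024,-0.0013],0.01],
    [[-0.005,0,-0.0114],[0.0058,-0.0048,-0.0025],0.01],
    [[-0.0076,0,-0.017],[0.0087,-0.0072,-0.0037],0.01],
    [[-0.0101,0,-0.0227],[0.0116,-0.0096,-0.005],0.01],
    [[-0.0101,0,-0.0227],[0.0116,-0.0096,-0.005],0.01],
    [[-0.0101,0,-0.0227],[0.0116,-0.0096,-0.005],0.01],
    [[-0.0101,0,-0.0227],[0.0116,-0.0096,-0.005],0.01],
    [[-0.0101,0,-0.0227],[0.0116,-0.0096,-0.005],0.01],
    [[-0.0101,0,-0.0227],[0.0116,-0.0096,-0.005],0.01],
    [[-0.0101,0,-0.0227],[0.0116,-0.0096,-0.005],0.01],
    [[-0.0101,0,-0.0227],[0.0116,-0.0096,-0.005],0.01],
    [[-0.0101,0,-0.0227],[0.0116,-0.0096,-0.005],0.01]
  ]
}}

```text
clock: 21.93
eef_pos: [0.6049, -0.0726, 0.288]
tool_rot: [-180.0, 24.1, 57.3]
wrist_force: [0.9, -0.6, -1.0]
gripper_width: 0.246
gripper_force: 25.6
```

Emit:
{"op": "drive_tool", "data": {
  "commands": [
    [[-0.0101,0,-0.0227],[0.0116,-0.0096,-0.005],0.01],
    [[-0.0101,0,-0.0227],[0.0116,-0.0096,-0.005],0.01],
    [[-0.0101,0,-0.0227],[0.0116,-0.0096,-0.005],0.01],
    [[-0.0101,0,-0.0227],[0.0116,-0.0096,-0.005],0.01],
    [[-0.0101,0,-0.0227],[0.0116,-0.0096,-0.005],0.01],
    [[-0.0101,0,-0.0227],[0.0116,-0.0096,-0.005],0.01],
    [[-0.0101,0,-0.0227],[0.0116,-0.0096,-0.005],0.01],
    [[-0.0101,0,-0.0227],[0.0116,-0.0096,-0.005],0.01],
    [[-0.0101,0,-0.0227],[0.0116,-0.0096,-0.005],0.01],
    [[-0.0101,0,-0.0227],[0.0116,-0.0096,-0.005],0.01],
    [[-0.0101,0,-0.0227],[0.0116,-0.0096,-0.005],0.01],
    [[-0.0101,0,-0.0227],[0.0116,-0.0096,-0.005],0.01]
  ]
}}

```text
clock: 22.93
eef_pos: [0.5644, 0.1126, 0.2861]
tool_rot: [-180.0, 24.1, 74.4]
wrist_force: [-0.1, 0.4, -2.2]
gripper_width: 0.243
gripper_force: 25.6
```

Emit:
{"op": "drive_tool", "data": {
  "commands": [
    [[-0.0076,0,-0.017],[0.0087,-0.0072,-0.0037],0.01],
    [[-0.005,0,-0.0114],[0.0058,-0.0048,-0.0025],0.01],
    [[-0.0025,0,-0.0057],[0.0029,-0.0024,-0.0013],0.01],
    [[0,0,0],[0,0,0],0.01],
    [[0,0,0],[0,0,0],0.01],
    [[0,0,0],[0,0,0],0.01]
  ]
}}

```text
clock: 23.43
eef_pos: [0.5563, 0.1322, 0.2858]
tool_rot: [-180.0, 24.1, 76.3]
wrist_force: [0.4, 0.6, -1.6]
gripper_width: 0.241
gripper_force: 25.6
```

```bash
python3 - <<'E'
from ro import *
p=get_image('side'); t=get_image('top'); s=state(); pickle.dump((p,t,s),open('p15.pkl','wb')); c,r=cur(s)
print(s['clock'],s['eef_pos'],s['tool_rot'],s['wrist_force'],s['gripper_width'],s['joint_pos'].round(0))
tip=c+r.apply([0,0,.135]); a=r.apply([1,0,0])[:2]; a/=np.linalg.norm(a); yaw=np.arctan2(a[1],a[0])
x0=(*(tip[:2]-.046*a),tip[2]-.003,yaw); print('tip',tip,np.degrees(yaw),np.round(x0,4))
o=np.array(x0[:3]); B=proj(p,[o+[dx,dy,0] for dx in(-.05,.05) for dy in(-.05,.05)]); Bt=proj(t,[o+[dx,dy,0] for dx in(-.05,.05) for dy in(-.05,.05)])
print(B.round(0).tolist(),Bt.round(0).tolist())
g=cv2.cvtColor(p['pixels'],cv2.COLOR_RGB2GRAY); u,v=proj(p,o)[0].astype(int)
[print(vv,*['%3d'%x for x in g[vv,u-26:u+28:1]]) for vv in range(v-24,v+26,1)]
E
```

```text
23.5333 [0.55624984 0.13235561 0.28580851] [-179.96406056   24.08521746   76.28953374] [-0.05652797  0.23358729 -2.30583093] 0.24356599152842556 [-11.  23. -25.  93.  25.  86. -56.]
tip [0.54310971 0.0788527  0.1625617 ] 76.28953374238256 [0.5322 0.0342 0.1596 1.3315]
[[359.0, 193.0], [337.0, 210.0], [334.0, 178.0], [311.0, 194.0]] [[342.0, 220.0], [307.0, 220.0], [342.0, 185.0], [307.0, 185.0]]
169 191 219 222 220 219 219 218 219 218 218 219 218 218 218 218 219 219 218 218 219 220 219 220 219 220 220 219 218 217 216 217 218 220 216 178 138 142 188 216 221 221 221 221 210 184 164 147 137 135 135 131 127 130 131
170 146 202 221 222 219 219 218 219 220 218 218 218 219 218 219 219 218 218 219 219 219 218 218 219 219 219 220 217 216 216 216 217 218 215 183 146 143 179 201 216 220 220 221 221 219 210 185 163 148 149 140 132 132 134
171 103 181 219 222 219 219 219 219 219 219 219 219 219 220 219 219 218 219 218 218 218 217 218 217 218 219 219 219 217 216 215 215 216 217 208 183 162 153 157 186 211 219 221 220 222 219 203 183 165 171 169 163 165 164
172  70 148 204 221 220 217 218 220 220 2
[... 9598 characters left out ...]
 187 188 189 188 189 189 189 187 186 187
216  71 111 165 184 184 184 184 182 182 181 182 183 186 186 179 151 144 130 106 116 142 159 164 165 167 168 170 169 168 168 166 164 164 162 151 127  99  95 124 169 186 188 187 189 190 188 188 187 189 187 188 186 186 186
217 132 160 183 184 183 181 183 183 181 182 184 186 187 185 169 141 150 149 111  90 105 130 149 159 166 167 168 167 168 165 162 160 156 142 117  95  95 109 123 166 187 188 189 189 188 189 187 187 189 188 187 186 185 186
218 180 184 185 184 184 183 182 182 184 186 186 186 184 171 142 127 148 146 113  81  73  88 109 132 145 149 153 157 155 152 145 135 122  98  79  84 107 134 130 165 187 189 189 188 188 188 188 187 186 186 185 185 186 187
```

```bash
cat >> ro.py <<'E'
def rp(q):
    M=R.from_euler('ZYX',[q[3],q[4],q[5]]).as_matrix(); return ([(l+10,k,[c@M.T for c in cs]) for l,k,cs in OR],(q[0],q[1],0.),q[2])
# hub with hole marks: dark bore on top
BORE=[(20,'hull',[circp(9,90)])]
def hubfit(p,win,x0):
    f=lambda q:resid(p,[(SH+BORE,(q[0],q[1],.0515),0)],win)
    return opt(f,x0,(.003,.003))
E
python3 - <<'E'
from ro import *
p,t,s=pickle.load(open('p15.pkl','rb')); c,r=cur(s)
P0=pickle.load(open('p0.pkl','rb'))
print('hub0 side',hubfit(P0['side'],(315,195,357,235),(.5274,.0337)).x.round(4),'top',hubfit(P0['top'],(306,190,345,228),(.5274,.0337)).x.round(4),'both',opt(lambda q:resid(P0['side'],[(SH+BORE,(q[0],q[1],.0515),0)],(315,195,357,235))+resid(P0['top'],[(SH+BORE,(q[0],q[1],.0515),0)],(306,190,345,228)),(.5274,.0337),(.003,.003)).x.round(4))
h=hubfit(p,(318,208,357,235),(.5274,.0337)); print('hub now side',h.x.round(4))
bg=[(SH+BORE,(*h.x,.0515),0)]
x0=(.5285,.034,.1596,1.36)
for w in((328,178,360,208),(328,178,362,222)):
    q=fito([(p,w)],x0,bg,tilts=(-.1,0,.15)); print((q.x[:3]*1000).round(1),np.degrees(q.x[3:]).round(1),round(q.fun,2))
    k=r.inv().apply(q.x[:3]-c); print('ring in tool',k.round(4))
p14,t14,s14=pickle.load(open('p14.pkl','rb')); c,r=cur(s14); print('p14 ring in tool',r.inv().apply(np.array([.5147,-.3061,.1646])-c).round(4))
E
```

```text
hub0 side [0.5266 0.0339] top [0.5274 0.0325] both [0.5266 0.0333]
hub now side [0.527  0.0336]
[529.8  35.6 157.7] [75.9 -4.1  1.8] 7.91
ring in tool [-0.0392 -0.0027  0.1579]
[530.6  34.6 156.9] [76.8 -2.8  2.3] 8.21
ring in tool [-0.0397 -0.0016  0.159 ]
p14 ring in tool [-0.0415 -0.005   0.1567]
```

```bash
cat >> ro.py <<'E'
def confit(items,bgs,x0=(-.041,.157,-.05),ky=0.):
    # items: (p,win,state)
    def f(q):
        v=0
        for (p,w,s),bg in zip(items,bgs):
            c,r=cur(s); o=c+r.apply([q[0],ky if len(q)<4 else q[3],q[1]]); a=r.apply([1,0,0]); yaw=np.arctan2(a[1],a[0])
            v+=resid(p,bg+[rp((*o,yaw,q[2],0.))],w)
        return v
    return opt(f,x0,(.003,.003,.06,.003)[:len(x0)])
E
python3 - <<'E'
from ro import *
p,t,s=pickle.load(open('p15.pkl','rb')); p14,t14,s14=pickle.load(open('p14.pkl','rb'))
b15=[(SH+BORE,(.527,.0335,.0515),0)]; b14=[(ST,(.5137,-.309,.296),0)]
A=(p,(328,178,362,222),s); B=(p14,(398,121,432,167),s14); T=(t,(306,185,345,225),s)
for nm,it,bg in(('p15',[A],[b15]),('p14',[B],[b14]),('both',[A,B],[b15,b14]),('A+top',[A,T],[b15,b15]),('top',[T],[b15])):
    q=confit(it,bg); print(nm,(q.x[:2]*1000).round(1),np.degrees(q.x[2]).round(1),round(q.fun,2))
    c,r=cur(s); print('   ring at',(c+r.apply([q.x[0],0,q.x[1]])).round(4))
q=confit([A,T],[b15,b15],x0=(-.041,.157,-.05,0.)); print('A+top free y',q.x.round(4),q.fun)
g=cv2.cvtColor(t['pixels'],cv2.COLOR_RGB2GRAY)
[print(v,*['%3d'%x for x in g[v,300:350]]) for v in range(180,230,2)]
E
```

```text
p15 [-39.9 161.4] -4.3 8.01
   ring at [0.5319 0.033  0.1548]
p14 [-40.4 161.5] -2.0 4.76
   ring at [0.5318 0.0325 0.1549]
both [-40.2 161. ] -3.2 13.19
   ring at [0.5319 0.0329 0.1552]
A+top [-39.3 162. ] -4.3 28.57
   ring at [0.532  0.0333 0.1539]
top [-40. 162.] 1.7 20.44
   ring at [0.5318 0.0327 0.1543]
A+top free y [-0.0398  0.1603 -0.0925 -0.0008] 28.540648617101738
180 171 171 172 171 171 170 170 170 170 171 172 170 169 165 163 165 168 168 168 169 171 171 171 171 171 171 171 171 171 171 172 170 169 169 170 168 166 165 167 169 171 171 171 171 171 171 171 171 171 172
182 171 172 171 171 171 170 171 168 169 168 168 168 168 167 168 169 171 172 170 172 171 171 172 171 171 172 172 172 172 171 172 172 171 172 171 171 170 169 167 165 164 163 167 170 170 171 171 172 172 171
184 170 170 169 168 169 167 164 162 160 159 153 143 136 133 138 149 158 165 169 171 171 171 172 171 170 171 171 170 171 171 172 171 172 172 172 169 165 152 141 141 150 163 168 169 168 170 170 171 172 171
186 149 144 140 139 134 127 124 122 119 115 110 102  99 104 106 106 108 122 135 148 155 158 158 155 148 144 1
[... 3678 characters left out ...]
 133 120 113 120 141 161 169 171 171 171 170 171 171 171 171 171 171 171 172 172 171 172
224 100 100 100  99  98  96  96  95  93  93  91  90  89  87  84  81  78  76  72  68  60  52  54  75 113 145 151 139 125 122 133 151 163 170 171 171 172 171 171 171 171 172 171 171 171 172 171 172 171 172
226 101 101 100 100  99  98  96  95  94  93  93  91  90  89  87  86  82  78  76  73  68  61  55  67  93 112 122 127 135 150 163 169 171 171 170 171 170 172 172 172 171 171 172 172 172 171 172 171 171 171
228 101 101 101 101 100  99  99  97  96  94  93  93  93  91  89  88  87  83  81  78  74  70  69  83 109 131 150 162 166 170 171 171 170 171 171 172 171 172 171 172 171 172 171 172 171 171 172 172 171 170
```

```bash
cat >> mv.py <<'E'
K=np.array([-.040,0,.1615])
def rdest(R1,x,y,z): return np.array([x,y,z])-R1.apply(K)
E
python3 - <<'E'
from mv import *
import pickle
s=pickle.load(open('p15.pkl','rb'))[2]; c,r=cur(s); R1=r*R.from_rotvec([0,-.045,0])
p1=rdest(R1,.5269,.0334,.100); 
w,d=tw(p1,R1,9,c,r); print(p1,w.round(4).tolist(),d.round(4).tolist())
dd=R1.inv().apply([0,0,-.0275]); print('down 27.5mm in tool',dd.round(4).tolist())
E
```

```text
[0.55264692 0.1385121  0.2263756 ] [-0.0, -0.005, 0.0] [0.0033, -0.0005, 0.0057]
down 27.5mm in tool [0.0123, 0.0, 0.0246]
```

Emit:
{"op": "drive_tool", "data": {
  "commands": [
    [[0,-0.0025,0],[0.0017,-0.0003,0.0029],0.01],
    [[0,-0.005,0],[0.0033,-0.0005,0.0057],0.01],
    [[0,-0.005,0],[0.0033,-0.0005,0.0057],0.01],
    [[0,-0.005,0],[0.0033,-0.0005,0.0057],0.01],
    [[0,-0.005,0],[0.0033,-0.0005,0.0057],0.01],
    [[0,-0.005,0],[0.0033,-0.0005,0.0057],0.01],
    [[0,-0.005,0],[0.0033,-0.0005,0.0057],0.01],
    [[0,-0.005,0],[0.0033,-0.0005,0.0057],0.01],
    [[0,-0.005,0],[0.0033,-0.0005,0.0057],0.01],
    [[0,-0.0025,0],[0.0016,-0.0002,0.0028],0.01],
    [[0,0,0],[0,0,0],0.01],
    [[0,0,0],[0,0,0],0.01]
  ]
}}

```text
clock: 24.53
eef_pos: [0.5528, 0.1392, 0.2267]
tool_rot: [-179.9, 26.7, 76.4]
wrist_force: [-0.5, 0.3, -2.2]
gripper_width: 0.24
gripper_force: 25.6
```

```bash
python3 - <<'E'
from ro import *
p=get_image('side'); t=get_image('top'); s=state(); pickle.dump((p,t,s),open('p16.pkl','wb')); c,r=cur(s)
print(s['clock'],c,s['tool_rot'],s['wrist_force'],s['gripper_width'])
b=[(SH+BORE,(.527,.0335,.0515),0)]
o=c+r.apply(K); u,v=proj(p,o)[0].astype(int); print(u,v,o)
A=(p,(u-8,v-18,u+26,v+28),s)
for y in(-.002,0,.002):
    q=confit([A],[b],x0=(-.040,.1615,-.02),ky=y); print(y,(q.x[:2]*1000).round(1),np.degrees(q.x[2]).round(1),round(q.fun,2),'ring at',(c+r.apply([q.x[0],y,q.x[1]])).round(4))
q=confit([A],[b],x0=(-.040,.1615,-.02,0.)); print(q.x.round(4),q.fun)
print('go',[x.round(4).tolist() for x in tw(rdest(r,.5269,.0334,.0725),r,1)])
E
```

```text
24.6333 [0.55293372 0.13913657 0.22715807] [-179.98978683   26.62542005   76.35341885] [ 0.1280669   0.21184974 -2.42677632] 0.24044370809231527
335 209 [0.52739313 0.03406071 0.10071049]
-0.002 [-35.6 163.9] -3.1 12.78 ring at [0.5261 0.0373 0.0966]
0 [-36.3 166.6] -4.5 12.75 ring at [0.5276 0.0351 0.0945]
0.002 [-36.8 169.6] -4.0 12.73 ring at [0.5292 0.0328 0.092 ]
[-0.0358  0.1637 -0.0723 -0.0021] 12.810663689900265
go [[0.0, 0.0, 0.0], [0.012, -0.0003, 0.0256]]
```

Emit:
{"op": "drive_tool", "data": {
  "commands": [
    [[0,0,0],[0.0013,-0.0003,0.0026],0.01],
    [[0,0,0],[0.0013,0,0.0026],0.01],
    [[0,0,0],[0.0013,0,0.0026],0.01],
    [[0,0,0],[0.0013,0,0.0026],0.01],
    [[0,0,0],[0,0,0],0.01]
  ]
}}

```text
clock: 25.05
eef_pos: [0.5522, 0.139, 0.2145]
tool_rot: [-179.9, 26.7, 76.4]
wrist_force: [0.8, 0.4, -1.9]
gripper_width: 0.242
gripper_force: 25.5
```

Emit:
{"op": "drive_tool", "data": {
  "commands": [
    [[0,0,0],[0.0013,0,0.0026],0.01],
    [[0,0,0],[0.0013,0,0.0026],0.01],
    [[0,0,0],[0.0013,0,0.0026],0.01],
    [[0,0,0],[0,0,0],0.01]
  ]
}}

```text
clock: 25.38
eef_pos: [0.5523, 0.139, 0.2058]
tool_rot: [-179.9, 26.7, 76.4]
wrist_force: [0.9, -1.0, -2.1]
gripper_width: 0.244
gripper_force: 25.6
```

```bash
python3 - <<'E'
from ro import *
p=get_image('side'); t=get_image('top'); s=state(); pickle.dump((p,t,s),open('p17.pkl','wb')); c,r=cur(s)
print(s['clock'],c,s['tool_rot'],s['wrist_force'],s['gripper_width'])
o=c+r.apply(K); u,v=proj(p,o)[0].astype(int); print(u,v,o)
g=cv2.cvtColor(p['pixels'],cv2.COLOR_RGB2GRAY)
[print(vv,*['%3d'%x for x in g[vv,u-16:u+26]]) for vv in range(v-16,v+22)]
E
```

```text
25.4833 [0.55240113 0.13902321 0.20630998] [-179.94452395   26.66936178   76.3842756 ] [ 0.82881298 -1.50915485 -1.29612837] 0.24354654018136768
335 214 [0.52677032 0.03386945 0.07994544]
198 205 209 213 211 212 209 210 209 207 209 209 208 208 208 206 201 200 200 206 210 210 212 210 213 214 214 214 210 210 213 218 222 224 223 223 223 222 222 223 222 222 221
199 207 209 211 208 206 208 204 192 187 191 194 195 194 191 190 189 190 189 191 191 193 195 196 196 202 206 209 211 210 206 209 217 221 222 223 223 223 223 223 223 223 223
200 208 208 204 198 195 194 177 147 132 151 178 189 188 187 186 187 187 187 187 187 186 186 188 186 191 192 193 198 202 202 206 208 217 218 220 223 223 224 223 224 223 224
201 204 199 193 188 186 180 139  91  73 109 167 189 189 188 189 189 190 189 188 188 187 188 188 187 189 188 187 189 191 194 195 201 204 207 214 221 223 223 223 224 223 224
202 193 188 186 185 187 179 137  83  63 101 164 183 178 176 176 177 175 176 179 182 186 187 189 191 189 190 190 189 190 190 191 193 194 195 200 211 218 220 221 223 224 224
203 187 186 184 187 189 189 168 132 103 115 149 153 
[... 4923 characters left out ...]
 193 192 193
232 175 189 194 191 190 191 185 152 139 167 182 180 167 150 134 117 114 132 141 141 141 147 172 183 184 184 189 191 192 192 193 194 193 191 191 190 192 193 194 195 194 196
233 128 174 193 191 181 176 169 139 125 159 172 149 139 149 131 118 140 171 185 185 186 186 190 191 192 193 192 193 193 194 194 192 190 190 190 192 193 193 192 194 195 195
234  89 151 175 170 146 131 127 117 113 123 129 117 114 123 122 140 172 190 194 194 193 192 190 191 191 191 192 193 196 192 192 191 191 192 193 193 194 194 196 196 197 194
235  78 113 128 129 118 113 115 115 115 115 114 114 116 135 148 172 189 194 193 192 191 190 188 191 192 192 188 188 191 194 192 190 191 193 192 192 193 195 196 195 188 171
```

Emit:
{"op": "drive_tool", "data": {
  "commands": [
    [[0,0,0],[0.0011,0,0.0022],0.01],
    [[0,0,0],[0.0011,0,0.0022],0.01],
    [[0,0,0],[0.0008,0,0.0017],0.01],
    [[0,0,0],[0,0,0],0.01],
    [[0,0,0],[0,0,0],0.01]
  ]
}}

```text
clock: 25.9
eef_pos: [0.5524, 0.1391, 0.1995]
tool_rot: [-179.9, 26.7, 76.4]
wrist_force: [-0.1, -0.2, -2.2]
gripper_width: 0.238
gripper_force: 25.6
```

```bash
python3 - <<'E'
from ro import *
p=get_image('side'); t=get_image('top'); s=state(); pickle.dump((p,t,s),open('p18.pkl','wb')); c,r=cur(s)
print(s['clock'],c,s['tool_rot'],s['wrist_force'],s['gripper_width'])
o=c+r.apply(K); u,v=proj(p,o)[0].astype(int); print(u,v,o)
# ring with hub rim painted in front (rim top above ring)
FR=[i for i in SH if i[0]>=7]+BORE; BK=SH[:6]
H=(.527,.0335,.0515)
def f(q,yaw,ky=0):
    oo=c+r.apply([q[0],ky,q[1]]); return resid(p,[(BK,H,0),(FR[:1],H,0),rp((*oo,yaw,q[2],0.)),(FR[1:],H,0)],(326,196,358,236))
a=r.apply([1,0,0]); yaw=np.arctan2(a[1],a[0])
for ky in(-.002,0,.002):
    q=opt(lambda q:f(q,yaw,ky),(-.04,.1615,-.03),(.003,.003,.06)); print(ky,q.x.round(4),round(q.fun,2),(c+r.apply([q.x[0],ky,q.x[1]])).round(4))
g=cv2.cvtColor(p['pixels'],cv2.COLOR_RGB2GRAY)
[print(vv,*['%3d'%x for x in g[vv,u-16:u+20]]) for vv in range(v-12,v+16)]
E
```

```text
26.0 [0.55242383 0.1391808  0.19965355] [-179.9562482    26.6433548    76.37912185] [-0.72190363  0.04175126 -1.25135499] 0.24278368455511173
335 215 [0.52682919 0.03407731 0.07323987]
-0.002 [-0.0376  0.1622 -0.0406] 13.5 [0.5253 0.0363 0.0715]
0 [-0.0387  0.1651 -0.0725] 13.53 [0.5267 0.0337 0.0695]
0.002 [-0.0388  0.1679 -0.0424] 13.53 [0.5283 0.0318 0.067 ]
203 188 185 184 187 189 187 167 133 120 139 172 187 190 189 188 188 187 189 188 187 186 189 190 189 189 191 191 191 192 192 191 189 180 172 172 183
204 187 187 188 189 191 193 188 185 183 182 187 183 178 176 174 177 179 184 187 188 189 190 189 190 192 192 191 191 192 192 191 185 151 109 101 129
205 187 188 189 190 192 193 193 190 183 177 169 153 140 139 146 156 165 175 181 183 186 186 187 191 191 192 191 192 193 193 191 183 132  76  57  96
206 190 192 193 193 192 191 181 167 143 127 117 117 129 144 158 167 169 171 173 176 174 177 178 185 190 191 193 194 194 190 191 186 149 118 101 125
207 192 194 193 194 191 177 147 109  87  98 121 148 162 167 172 171 166 164 165 168 171 170 171 175 181 186 191 193 192 192 192 192 186 180 172 
[... 2707 characters left out ...]
 103  99  83  59  49  58  62  61  53  53  58  54  54  57  66  76  86 101 112 115 120 140 170 187 191 189 192
227 190 191 190 191 191 189 168 146 135 111  79  55  43  44  52  57  61  72  87 109  99  89  91 104 110 113 115 115 120 140 169 188 193 192 191 195
228 191 192 191 191 192 191 189 180 156 112  64  40  47  55  78 104 120 131 147 166 143 115 112 116 116 115 113 117 138 171 188 192 193 194 194 195
229 192 192 190 191 191 191 192 192 181 137  80  47  66 103 137 168 172 170 171 170 143 116 112 113 113 114 118 138 170 189 192 191 192 195 196 194
230 193 194 193 192 192 191 188 188 175 139  99  94 121 154 179 177 150 133 131 128 119 114 115 114 117 131 146 170 188 193 192 194 196 196 194 191
```

Emit:
{"op": "drive_tool", "data": {
  "commands": [
    [[0,0,0],[0,0,0],0.025],
    [[0,0,0],[0,0,0],0.029],
    [[0,0,0],[0,0,0],0.033],
    [[0,0,0],[0,0,0],0.037],
    [[0,0,0],[0,0,0],0.041],
    [[0,0,0],[0,0,0],0.045],
    [[0,0,0],[0,0,0],0.049],
    [[0,0,0],[0,0,0],0.052],
    [[0,0,0],[0,0,0],0.055],
    [[0,0,0],[0,0,0],0.056],
    [[0,0,0],[0,0,0],0.056],
    [[0,0,0],[0,0,0],0.056]
  ]
}}

```text
clock: 27.0
eef_pos: [0.5524, 0.1391, 0.1996]
tool_rot: [-180.0, 26.6, 76.4]
wrist_force: [0.1, -0.2, -1.8]
gripper_width: 0.655
gripper_force: 7.0
```

```bash
cat > rc.py <<'E'
from ro import *
FR=[i for i in SH if i[0]>=8]+BORE; BK=SH[:7]; H=(.527,.0335,.0515)
def rpc(q): # closed ring with 10+labels, q x,y,z,yaw,pitch,roll
    M=R.from_euler('ZYX',[q[3],q[4],q[5]]).as_matrix(); return ([(l+10,k,[np.array(c,float)@M.T for c in cs]) for l,k,cs in RI],(q[0],q[1],0.),q[2])
def closedfit(views,x0,th=None):
    f=lambda q:sum(resid(p,[(BK,H,0),rpc(q),(FR,H,0)],w) for p,w in views)+20*(max(abs(q[4]),abs(q[5]))>.3)
    return min((opt(f,(*x0,a,b),(.003,.003,.003,.06,.06,.06)) for a,b in((0,0),(.08,0),(-.08,0))),key=lambda r:r.fun)
E
python3 - <<'E'
from rc import *
p=get_image('side'); t=get_image('top'); s=state(); pickle.dump((p,t,s),open('p19.pkl','wb')); c,r=cur(s)
print(s['clock'],c,s['tool_rot'],s['wrist_force'],s['gripper_width'],s['gripper_force'])
q=closedfit([(p,(327,196,358,236))],(.5268,.0337,.071,1.33)); print(q.x[:3].round(4),np.degrees(q.x[3:]).round(1),round(q.fun,2))
g=cv2.cvtColor(p['pixels'],cv2.COLOR_RGB2GRAY)
[print(vv,*['%3d'%x for x in g[vv,316:356]]) for vv in range(198,236)]
E
```

```text
27.1 [0.55239341 0.13912402 0.19962857] [-179.95574349   26.64930137   76.38146115] [ 0.25128864 -1.11876421 -1.29392513] 0.6515108829518136 6.980081414803863
[0.5173 0.0401 0.0718] [70.6 10.1 -9. ] 8.13
198 217 208 203 205 210 213 212 210 211 210 209 209 209 208 208 208 210 206 202 200 201 205 209 209 211 212 211 213 215 214 209 210 214 217 223 223 224 223 223 224
199 211 206 205 209 209 212 208 207 208 203 193 186 190 193 195 193 193 189 189 189 191 191 193 194 194 196 197 201 205 208 210 211 207 211 218 222 223 223 223 223
200 211 210 210 209 208 204 198 196 194 175 147 133 150 178 188 188 188 186 187 187 186 186 187 186 188 187 187 190 192 194 198 203 202 206 208 217 218 221 223 223
201 212 209 208 204 199 194 188 188 180 140  90  74 108 166 187 188 188 188 189 187 187 185 185 187 187 187 187 189 189 189 189 193 193 197 200 206 207 215 221 223
202 206 199 197 193 189 186 185 186 181 136  81  66 101 162 186 189 186 189 189 187 186 187 188 186 187 189 189 189 189 190 189 190 190 190 194 195 195 203 210 218
203 191 189 189 187 185 185 185 190 189 165 133 120 137 171 187 191 189 188 
[... 4635 characters left out ...]
 188 189 191 191 193 196 196 194 191 191 191
232 165 161 156 171 178 172 148 128 114 112 114 128 144 152 171 186 193 197 194 193 195 192 193 193 194 192 191 188 189 189 191 192 193 194 194 193 190 191 191 193
233 136  99  86 108 125 126 117 111 115 134 140 148 169 185 194 196 194 193 192 193 191 191 191 191 191 191 189 189 190 192 193 194 194 194 191 191 191 192 193 193
234 100  53  37  66  98 117 131 142 150 174 186 188 193 197 196 194 193 192 191 192 191 190 192 192 190 190 190 191 192 193 195 195 195 192 191 190 191 192 192 194
235  85  59  58  86 126 149 174 186 190 194 197 197 196 196 195 193 193 193 192 192 191 193 191 190 191 190 192 192 192 189 189 190 193 192 191 192 193 193 195 193
```

Emit:
{"op": "drive_tool", "data": {
  "commands": [
    [[0,0,0],[0,0,-0.002],0.056],
    [[0,0,0],[0,0,-0.002],0.056],
    [[0,0,0],[0,0,-0.003],0.056],
    [[0,0,0],[0,0,-0.003],0.056],
    [[0,0,0],[0,0,-0.004],0.056],
    [[0,0,0],[0,0,-0.006],0.056],
    [[0,0,0],[0,0,-0.01],0.056],
    [[0,0,0],[0,0,-0.015],0.056],
    [[0,0,0],[0,0,-0.02],0.056],
    [[0,0,0],[0,0,-0.02],0.056],
    [[0,0,0],[0,0,-0.015],0.056],
    [[0,0,0],[0,0,-0.005],0.056]
  ]
}}

```text
clock: 28.1
eef_pos: [0.5641, 0.1868, 0.2962]
tool_rot: [179.9, 26.5, 76.4]
wrist_force: [-0.3, -0.1, -1.7]
gripper_width: 0.661
gripper_force: 7.0
```

```bash
python3 - <<'E'
from rc import *
p=get_image('side'); t=get_image('top'); s=state(); pickle.dump((p,t,s),open('p20.pkl','wb')); c,r=cur(s)
print(s['clock'],c,s['tool_rot'],s['wrist_force'],s['gripper_width'],s['gripper_force'])
for v in([(p,(318,196,358,236))],[(p,(318,196,358,236)),(t,(304,188,346,230))],[(t,(304,188,346,230))]):
    q=closedfit(v,(.5268,.0337,.071,1.33)); print(q.x[:3].round(4),np.degrees(q.x[3:]).round(1),round(q.fun,2))
g=cv2.cvtColor(p['pixels'],cv2.COLOR_RGB2GRAY)
[print(vv,*['%3d'%x for x in g[vv,316:356]]) for vv in range(200,234)]
E
```

```text
28.2 [0.56380969 0.18566124 0.29432152] [179.9751505   26.57414195  76.38858412] [ 0.24595893 -0.46828514 -1.97018911] 0.6588784823711452 6.980809704400599
[0.526  0.0352 0.0703] [74.7  2.9  1.9] 10.81
[0.5265 0.0338 0.0685] [77.   0.8  1.3] 17.83
[0.5262 0.0336 0.0709] [77.3  0.4  1.8] 6.64
200 209 209 206 208 206 205 197 194 193 175 145 133 148 176 187 186 186 185 186 186 185 185 185 184 186 185 187 189 191 194 196 202 200 205 207 215 218 220 223 223
201 210 208 205 202 199 193 186 186 179 139  89  75 108 164 186 187 186 187 187 186 185 185 186 186 186 185 185 188 187 187 188 191 192 195 200 206 206 213 220 223
202 204 198 195 191 187 184 182 186 179 135  80  64 101 161 184 186 187 187 186 186 185 187 186 187 187 187 187 187 188 188 189 188 188 189 192 193 195 200 209 217
203 191 189 188 186 184 184 185 190 186 165 132 119 136 171 186 188 187 188 186 186 186 186 185 187 189 188 189 188 189 190 189 190 190 190 189 179 170 172 181 196
204 187 187 185 184 183 185 187 191 190 189 183 179 180 185 188 189 187 186 185 184 187 186 185 187 188 187 189 191 190 191 190 190 190 191 185 148 109
[... 4068 characters left out ...]
 185 188 190 189 189 191 192 193 194 192 190
230 190 191 191 191 192 191 182 161 152 143 143 161 152 125 114 118 133 141 142 143 142 141 141 140 148 169 184 189 192 190 190 189 190 190 191 192 195 192 190 189
231 190 187 186 189 192 193 194 180 149 136 162 176 165 139 135 146 170 186 187 185 183 185 183 182 185 191 192 190 189 187 189 190 191 192 194 194 192 191 189 191
232 178 159 152 171 186 192 192 184 158 146 157 150 147 149 170 185 192 194 194 192 193 193 192 192 192 192 189 187 189 189 189 191 192 193 193 190 190 189 190 193
233 142  99  91 129 174 191 192 190 185 180 164 152 168 182 191 194 193 192 191 192 191 191 191 191 190 188 187 189 190 190 190 192 193 193 191 190 189 191 191 192
```

```bash
python3 - <<'E'
from mv import *
s=state(); c,r=cur(s)
# ring holes check
import pickle
p,t,_=pickle.load(open('p20.pkl','rb'))
q=(.5263,.0337,np.radians(77))
for y in(17.5,-17.5):
    X=np.r_[0,0,0]; a=np.array([np.cos(q[2]),np.sin(q[2])]);b=np.array([-a[1],a[0]]); X=np.r_[np.array(q[:2])+.046*a+y/1000*b,.0735]; print('hole',proj(p,X).round(1))
R1=R.from_euler('xyz',[179.9,35,166.1],degrees=True); p1=np.array([.4561,.3264,.315])
for N in(18,22):
    w,d=tw(p1,R1,N,c,r); print(N,w.round(4).tolist(),d.round(4).tolist())
o,_=sim([(w,d)]*22,c,r); print(c,o[::5].round(3).tolist())
print(R1.inv().apply([0,0,-.18]).round(4))
E
```

```text
hole [[326.8 225.2]]
hole [[320.2 218.4]]
18 [-0.0446, -0.0063, -0.0748] [0.0087, -0.0016, -0.0065]
22 [-0.0365, -0.0052, -0.0612] [0.0071, -0.0012, -0.0053]
[0.56380969 0.18566124 0.29432152] [[0.565, 0.194, 0.296], [0.559, 0.238, 0.303], [0.539, 0.278, 0.308], [0.506, 0.308, 0.312], [0.465, 0.325, 0.315]]
[ 0.1032 -0.0003  0.1474]
```

Emit:
{"op": "drive_tool", "data": {
  "commands": [
    [[0,0,0],[0,0,0],0.045],
    [[-0.018,-0.0026,-0.0306],[0.0035,-0.0006,-0.0027],0.035],
    [[-0.0365,-0.0052,-0.0612],[0.0071,-0.0012,-0.0053],0.025],
    [[-0.0365,-0.0052,-0.0612],[0.0071,-0.0012,-0.0053],0.015],
    [[-0.0365,-0.0052,-0.0612],[0.0071,-0.0012,-0.0053],0.01],
    [[-0.0365,-0.0052,-0.0612],[0.0071,-0.0012,-0.0053],0.01],
    [[-0.0365,-0.0052,-0.0612],[0.0071,-0.0012,-0.0053],0.01],
    [[-0.0365,-0.0052,-0.0612],[0.0071,-0.0012,-0.0053],0.01],
    [[-0.0365,-0.0052,-0.0612],[0.0071,-0.0012,-0.0053],0.01],
    [[-0.0365,-0.0052,-0.0612],[0.0071,-0.0012,-0.0053],0.01],
    [[-0.0365,-0.0052,-0.0612],[0.0071,-0.0012,-0.0053],0.01],
    [[-0.0365,-0.0052,-0.0612],[0.0071,-0.0012,-0.0053],0.01]
  ],
  "squeeze": 25
}}

```text
clock: 29.2
eef_pos: [0.5415, 0.2734, 0.3062]
tool_rot: [178.1, 30.6, 118.6]
wrist_force: [-1.3, -0.2, -1.9]
gripper_width: 0.228
gripper_force: 25.5
```

Emit:
{"op": "drive_tool", "data": {
  "commands": [
    [[-0.0365,-0.0052,-0.0612],[0.0071,-0.0012,-0.0053],0.01],
    [[-0.0365,-0.0052,-0.0612],[0.0071,-0.0012,-0.0053],0.01],
    [[-0.0365,-0.0052,-0.0612],[0.0071,-0.0012,-0.0053],0.01],
    [[-0.0365,-0.0052,-0.0612],[0.0071,-0.0012,-0.0053],0.01],
    [[-0.0365,-0.0052,-0.0612],[0.0071,-0.0012,-0.0053],0.01],
    [[-0.0365,-0.0052,-0.0612],[0.0071,-0.0012,-0.0053],0.01],
    [[-0.0365,-0.0052,-0.0612],[0.0071,-0.0012,-0.0053],0.01],
    [[-0.0365,-0.0052,-0.0612],[0.0071,-0.0012,-0.0053],0.01],
    [[-0.0365,-0.0052,-0.0612],[0.0071,-0.0012,-0.0053],0.01],
    [[-0.0365,-0.0052,-0.0612],[0.0071,-0.0012,-0.0053],0.01],
    [[-0.0365,-0.0052,-0.0612],[0.0071,-0.0012,-0.0053],0.01],
    [[-0.018,-0.0026,-0.0306],[0.0035,-0.0006,-0.0027],0.01]
  ]
}}

```text
clock: 30.2
eef_pos: [0.4555, 0.325, 0.3133]
tool_rot: [-179.8, 35.0, 166.6]
wrist_force: [-0.1, 0.2, -1.8]
gripper_width: 0.227
gripper_force: 25.5
```

Emit:
{"op": "drive_tool", "data": {
  "commands": [
    [[0,0,0],[0,0,0],0.01],
    [[0,0,0],[0,0,0],0.01]
  ]
}}

```text
clock: 30.37
eef_pos: [0.4569, 0.3247, 0.3139]
tool_rot: [-179.9, 35.0, 166.1]
wrist_force: [0.7, 0.3, -1.2]
gripper_width: 0.227
gripper_force: 25.5
```

```bash
python3 - <<'E'
from mv import *
import pickle
p=get_image('side'); t=get_image('top'); s=state(); pickle.dump((p,t,s),open('p21.pkl','wb')); c,r=cur(s); print(s['clock'],c,s['tool_rot'],s['wrist_force'],s['gripper_width'],s['gripper_force'])
R1=R.from_euler('xyz',[179.9,35,166.1],degrees=True)
for q in([.4561,.3264,.315],[.4562,.3266,.1545],[.4560,.3266,.1340]): print([x.round(4).tolist() for x in tw(np.array(q),R1,1,c,r)])
# tip check in both views (stop: y +-36, end .138)
for n,P in(('top',t),('side',p)):
    print(n,[proj(P,c+r.apply([0,y,.138])).round(1)[0].tolist() for y in(-.036,.036)])
g=cv2.cvtColor(t['pixels'],cv2.COLOR_RGB2GRAY); a=proj(t,c+r.apply([0,0,.13]))[0].astype(int); print(a)
[print(v,*['%3d'%x for x in g[v,a[0]-20:a[0]+22]]) for v in range(a[1]-14,a[1]+16)]
E
```

```text
30.4667 [0.45732797 0.32499185 0.31371492] [-179.96240208   34.91437121  166.05581729] [-0.04423108 -0.69471083 -0.84338812] 0.22954970636266211 25.5378457903862
[[-0.0028, -0.0015, -0.0006], [0.0005, 0.0011, -0.0019]]
[[-0.0028, -0.0015, -0.0006], [0.0923, 0.0014, 0.1297]]
[[-0.0028, -0.0015, -0.0006], [0.1042, 0.0013, 0.1464]]
top [[238.5, 201.1], [213.4, 194.6]]
side [[275.5, 227.7], [249.7, 239.2]]
[225 198]
184 162 162 163 162 162 162 162 162 163 162 162 162 162 162 162 163 162 162 163 162 162 162 162 162 162 162 162 162 162 162 162 163 164 163 163 163 162 162 162 162 162 162
185 162 163 163 163 163 162 163 163 162 162 162 163 162 162 163 163 163 163 162 163 163 162 163 162 163 163 162 161 163 163 162 163 163 163 164 164 164 163 163 163 163 163
186 162 162 162 162 163 163 162 162 162 163 162 163 162 162 162 162 162 163 163 162 162 164 162 163 162 163 162 162 162 161 162 163 164 162 164 164 163 163 164 162 162 162
187 162 163 163 163 163 162 162 163 162 162 162 163 162 162 163 162 163 162 162 163 164 162 163 163 164 163 163 163 162 162 162 163 163 164 164 163 163 163 163 162 163 
[... 3775 characters left out ...]
 125 126 126
210 162 162 162 161 159 151 136 118 105 101 101 103  99  93  85  83  84  86  90  92  96 100 104 110 114 116 119 119 121 121 123 125 124 124 125 125 125 126 125 125 126 125
211 163 161 160 158 150 137 120 108 100  98  99  99  94  85  81  83  89  95 100 102 105 108 109 112 112 113 115 115 115 116 118 122 122 122 124 124 124 125 125 126 125 122
212 162 160 154 143 129 114 104  97  95  98  98  96  87  78  81  89  97 104 107 109 110 111 111 112 112 112 111 112 113 114 115 116 117 118 120 121 121 122 123 123 122 118
213 160 153 135 114  97  87  87  86  85  91  93  89  81  79  87  97 105 109 111 111 111 111 112 112 111 112 110 112 111 112 112 114 114 115 115 115 117 118 119 120 117 111
```

Emit:
{"op": "drive_tool", "data": {
  "commands": [
    [[-0.0028,-0.0015,-0.0006],[0.003,0.0012,0.004],0.01],
    [[0,0,0],[0.0115,0,0.0162],0.01],
    [[0,0,0],[0.014,0,0.0196],0.01],
    [[0,0,0],[0.014,0,0.0196],0.01],
    [[0,0,0],[0.014,0,0.0196],0.01],
    [[0,0,0],[0.014,0,0.0196],0.01],
    [[0,0,0],[0.0128,0,0.018],0.01],
    [[0,0,0],[0.009,0,0.013],0.01],
    [[0,0,0],[0,0,0],0.01],
    [[0,0,0],[0,0,0],0.01]
  ]
}}

```text
clock: 31.3
eef_pos: [0.4558, 0.3269, 0.1539]
tool_rot: [180.0, 34.9, 166.2]
wrist_force: [0.6, 0.6, -1.9]
gripper_width: 0.23
gripper_force: 25.5
```

```bash
python3 - <<'E'
from mv import *
for i in range(2): get_image('top')
s=state(); c,r=cur(s); print(s['clock'],c,s['tool_rot'],s['wrist_force'])
R1=R.from_euler('xyz',[179.9,35,166.1],degrees=True)
for q in([.4561,.3266,.1400],[.4560,.3266,.1345]): print([x.round(4).tolist() for x in tw(np.array(q),R1,1,c,r)])
E
```

```text
31.4 [0.45637875 0.32743244 0.15559208] [179.8210646   35.02387442 166.11783241] [ 0.04453922 -0.43630414 -1.23345716]
[[0.0016, 0.0004, 0.0003], [0.009, -0.0009, 0.0127]]
[[0.0016, 0.0004, 0.0003], [0.0122, -0.001, 0.0172]]
```

Emit:
{"op": "drive_tool", "data": {
  "commands": [
    [[0,0,0],[0.003,-0.0005,0.0042],0.01],
    [[0,0,0],[0.003,0,0.0042],0.01],
    [[0,0,0],[0.0025,0,0.0036],0.01],
    [[0,0,0],[0.0018,0,0.0025],0.01],
    [[0,0,0],[0,0,0],0.01],
    [[0,0,0],[0,0,0],0.01]
  ]
}}

```text
clock: 31.9
eef_pos: [0.4558, 0.3264, 0.1368]
tool_rot: [179.9, 35.0, 166.2]
wrist_force: [0.4, 0.6, -1.6]
gripper_width: 0.226
gripper_force: 25.5
```

Emit:
{"op": "drive_tool", "data": {
  "commands": [
    [[0,0,0],[0.0009,0,0.0013],0.01],
    [[0,0,0],[0.0006,0,0.0008],0.01],
    [[0,0,0],[0,0,0],0.01],
    [[0,0,0],[0,0,0],0.01]
  ]
}}

```text
clock: 32.23
eef_pos: [0.4559, 0.3264, 0.1345]
tool_rot: [179.9, 35.0, 166.2]
wrist_force: [0.4, -0.1, -1.5]
gripper_width: 0.231
gripper_force: 25.5
```

Emit:
{"op": "drive_tool", "data": {
  "commands": [
    [[0,0,0],[0.0006,0,0.0008],0.01],
    [[0,0,0],[0,0,0],0.022],
    [[0,0,0],[0,0,0],0.026],
    [[0,0,0],[0,0,0],0.03],
    [[0,0,0],[0,0,0],0.034],
    [[0,0,0],[0,0,0],0.038],
    [[0,0,0],[0,0,0],0.042],
    [[0,0,0],[0,0,0],0.046],
    [[0,0,0],[0,0,0],0.05],
    [[0,0,0],[0,0,0],0.054],
    [[0,0,0],[0,0,0],0.056],
    [[0,0,0],[0,0,0],0.056]
  ]
}}

```text
clock: 33.23
eef_pos: [0.4559, 0.3264, 0.1335]
tool_rot: [179.9, 35.0, 166.2]
wrist_force: [0.1, -0.0, -2.3]
gripper_width: 0.652
gripper_force: 6.9
```

```bash
python3 - <<'E'
from mv import *
import pickle
a=[]
for i in range(3): p=get_image('side'); a.append(state()['wrist_force'])
s=state(); print(s['clock'],s['eef_pos'],np.mean(a,0),s['gripper_width'],s['gripper_force'])
E
```

```text
33.3833 [0.45585253 0.32641517 0.13348225] [ 0.20115155 -0.45079457 -1.29527959] 0.6562683937334037 6.946144513785839
```

Emit:
{"op": "drive_tool", "data": {
  "commands": [
    [[0,0,0],[0,0,0.001],0.056],
    [[0,0,0],[0,0,0.001],0.056],
    [[0,0,0],[0,0,0],0.056],
    [[0,0,0],[0,0,0],0.056]
  ]
}}

```text
clock: 33.72
eef_pos: [0.457, 0.3261, 0.1317]
tool_rot: [179.9, 35.0, 166.2]
wrist_force: [-0.2, -0.3, -2.1]
gripper_width: 0.654
gripper_force: 6.9
```

Emit:
{"op": "drive_tool", "data": {
  "commands": [
    [[0,0,0],[0,0,0.001],0.056],
    [[0,0,0],[0,0,0.001],0.056],
    [[0,0,0],[0,0,0],0.056],
    [[0,0,0],[0,0,0],0.056]
  ]
}}

```text
clock: 34.05
eef_pos: [0.458, 0.3261, 0.1303]
tool_rot: [179.9, 35.0, 166.2]
wrist_force: [-2.0, 0.7, 3.3]
gripper_width: 0.656
gripper_force: 6.2
```

Emit:
{"op": "drive_tool", "data": {
  "commands": [
    [[0,0,0],[0,0,-0.0005],0.058],
    [[0,0,0],[0,0,0],0.06],
    [[0,0,0],[0,0,0],0.062],
    [[0,0,0],[0,0,0],0.064],
    [[0,0,0],[0,0,0],0.067],
    [[0,0,0],[0,0,0],0.07],
    [[0,0,0],[0,0,0],0.075],
    [[0,0,0],[0,0,0],0.08],
    [[0,0,0],[0,0,0],0.0854],
    [[0,0,0],[0,0,0],0.0854],
    [[0,0,0],[0,0,0],0.0854]
  ]
}}

```text
clock: 34.97
eef_pos: [0.4578, 0.326, 0.1306]
tool_rot: [179.9, 35.0, 166.2]
wrist_force: [-0.5, -0.5, -0.6]
gripper_width: 0.998
gripper_force: 0.0
```

Emit:
{"op": "drive_tool", "data": {
  "commands": [
    [[0,0,0],[0,0,-0.003],0.0854],
    [[0,0,0],[0,0,-0.007],0.0854],
    [[0,0,0],[0,0,-0.012],0.0854],
    [[0,0,0],[0,0,-0.018],0.0854],
    [[0,0,0],[0,0,-0.02],0.0854],
    [[0,0,0],[0,0,-0.02],0.0854],
    [[0,0,0],[0,0,-0.02],0.0854],
    [[0,0,0],[0,0,-0.02],0.0854],
    [[0,0,0],[0,0,0],0.0854],
    [[0,0,0],[0,0,0],0.0854]
  ]
}}

```text
clock: 35.8
eef_pos: [0.3906, 0.3429, 0.2302]
tool_rot: [179.8, 35.1, 166.1]
wrist_force: [-0.3, -0.3, -0.6]
gripper_width: 0.998
gripper_force: 0.0
```

```bash
python3 - <<'E'
from rc import *
p=get_image('side'); t=get_image('top'); s=state(); pickle.dump((p,t,s),open('p22.pkl','wb'))
print(s['clock'],s['eef_pos'],s['wrist_force'])
P1=pickle.load(open('p1.pkl','rb'))
for n,a,b,w in(('top',P1['top'],t,(200,188,262,250)),):
    g0,g1=[cv2.cvtColor(q['pixels'],cv2.COLOR_RGB2GRAY).astype(np.float32)[w[1]:w[3],w[0]:w[2]] for q in(a,b)]
    print(n,'diff',np.abs(g0-g1).mean(),cv2.phaseCorrelate(g0,g1,cv2.createHanningWindow(g0.shape[::-1],cv2.CV_32F)))
    m=(slice(30,52),slice(2,38)); print('handles region',np.abs(g0-g1)[m].mean(),np.abs(g0-g1)[m].max(),[cv2.phaseCorrelate(g0[m].copy(),g1[m].copy(),cv2.createHanningWindow((36,22),cv2.CV_32F))])
P0=pickle.load(open('p0.pkl','rb'))
for n,q in(('pot',(443,154)),('jar',(246,144)),('brush',(336,135))):
    u,v=q; a,b=[cv2.cvtColor(k['pixels'],cv2.COLOR_RGB2GRAY).astype(np.float32)[v-25:v+25,u-35:u+35] for k in(P0['top'],t)]
    print(n,cv2.phaseCorrelate(a,b,cv2.createHanningWindow((70,50),cv2.CV_32F)),np.abs(a-b).mean())
q=closedfit([(t,(304,188,346,230)),(p,(318,196,358,236))],(.5268,.0337,.071,1.33)); print('ring',q.x[:3].round(4),np.degrees(q.x[3:]).round(1),round(q.fun,2))
E
```

```text
35.9 [0.39102495 0.34182541 0.22869154] [0.22996374 0.04286089 0.1112037 ]
top diff 2.0293965 ((0.6417612995222761, 0.3019751997919329), 0.880375899374485)
handles region 5.137626 47.0 [((0.8094464320189587, 0.535583433713267), 0.9036487125688129)]
pot ((-0.038254212792963926, 0.010431605333860006), 0.8388848357730442) 6.314
jar ((-0.013313794487267216, 0.02424169288146416), 0.8850326750013563) 7.125143
brush ((-0.029048988088788974, 0.029868249477878805), 0.8643254613876343) 7.4017143
ring [0.5261 0.0336 0.0711] [77.3 -0.2  1.3] 20.85
```

```bash
python3 - <<'E'
from mv import *
s=state(); c,r=cur(s)
w,d=tw(np.array([.6511,.0185,.36]),R.from_euler('xyz',[167.4,24.6,113],degrees=True),13,c,r); print(w.round(4).tolist(),d.round(4).tolist()); o,_=sim([(w,d)]*13,c,r); print(o[::3].round(3).tolist())
E
```

```text
[0.0197, 0.006, 0.0626] [-0.0329, -0.0077, 0.0071]
[[0.419, 0.327, 0.242], [0.498, 0.271, 0.278], [0.564, 0.198, 0.311], [0.616, 0.113, 0.338], [0.651, 0.019, 0.36]]
```

Emit:
{"op": "drive_tool", "data": {
  "commands": [
    [[0,0,0],[0,0,-0.025],0.0854],
    [[0.0197,0.006,0.0626],[-0.0329,-0.0077,0.0071],0.0854],
    [[0.0197,0.006,0.0626],[-0.0329,-0.0077,0.0071],0.0854],
    [[0.0197,0.006,0.0626],[-0.0329,-0.0077,0.0071],0.0854],
    [[0.0197,0.006,0.0626],[-0.0329,-0.0077,0.0071],0.0854],
    [[0.0197,0.006,0.0626],[-0.0329,-0.0077,0.0071],0.0854],
    [[0.0197,0.006,0.0626],[-0.0329,-0.0077,0.0071],0.0854],
    [[0.0197,0.006,0.0626],[-0.0329,-0.0077,0.0071],0.0854],
    [[0.0197,0.006,0.0626],[-0.0329,-0.0077,0.0071],0.0854],
    [[0.0197,0.006,0.0626],[-0.0329,-0.0077,0.0071],0.0854],
    [[0.0197,0.006,0.0626],[-0.0329,-0.0077,0.0071],0.0854],
    [[0.0197,0.006,0.0626],[-0.0329,-0.0077,0.0071],0.0854]
  ]
}}

```text
clock: 36.9
eef_pos: [0.6165, 0.084, 0.3664]
tool_rot: [168.5, 26.7, 120.5]
wrist_force: [1.8, 0.2, 0.1]
gripper_width: 1.001
gripper_force: 0.0
```

Emit:
{"op": "drive_tool", "data": {
  "commands": [
    [[0.0197,0.006,0.0626],[-0.0329,-0.0077,0.0071],0.0854],
    [[0.0197,0.006,0.0626],[-0.0329,-0.0077,0.0071],0.0854],
    [[0,0,0],[0,0,0],0.0854],
    [[0,0,0],[0,0,0],0.0854]
  ]
}}

```text
clock: 37.23
eef_pos: [0.6374, 0.0191, 0.3798]
tool_rot: [167.5, 24.6, 112.8]
wrist_force: [0.8, 1.3, -0.6]
gripper_width: 1.002
gripper_force: 0.0
```

```bash
python3 - <<'E'
from rc import *
p=get_image('side'); t=get_image('top'); s=state(); pickle.dump((p,t,s),open('p23.pkl','wb'))
print(s['clock'],s['eef_pos'],s['wrist_force'])
P0=pickle.load(open('p0.pkl','rb'))
G=lambda q:cv2.cvtColor(q['pixels'],cv2.COLOR_RGB2GRAY).astype(np.float32)
def al(a,b,w):
    x,y=[G(q)[w[1]:w[3],w[0]:w[2]].copy() for q in(a,b)]; r=cv2.phaseCorrelate(x,y,cv2.createHanningWindow(x.shape[::-1],cv2.CV_32F)); return np.round(r[0],2),round(r[1],2),round(float(np.abs(x-y).mean()),1)
print('top handles',al(P0['top'],t,(200,214,240,246)),'top stand',al(P0['top'],t,(215,190,262,215)))
print('side pliers',al(P0['side'],p,(258,256,302,290)),'side all',al(P0['side'],p,(238,255,312,325)))
g=G(p); print('side now');[print(v,*['%3d'%x for x in g[v,262:300]]) for v in range(260,288,2)]
E
```

```text
37.3333 [0.6367335  0.02228552 0.3797409 ] [ 0.3992835   0.32206035 -0.75352732]
top handles (array([0.52, 0.37]), 0.97, 4.1) top stand (array([0.19, 0.38]), 0.75, 16.1)
side pliers (array([ 1.46, -0.19]), 0.98, 12.7) side all (array([ 1.13, -0.13]), 0.95, 14.9)
side now
260 206 207 206 205 207 207 206 206 206 207 205 205 205 206 206 205 205 206 207 207 207 205 204 204 204 205 208 206 207 211 208 206 205 207 207 207 207 205
262 206 207 206 205 207 205 205 205 206 205 207 207 207 206 207 208 205 207 208 206 206 206 207 208 208 207 209 207 199 189 163 133 136 185 206 209 206 205
264 205 203 205 205 207 207 206 206 205 205 206 207 208 205 197 196 202 206 208 209 208 201 191 193 193 184 153 121  85  49  26  13  43 119 186 209 209 208
266 202 205 206 207 207 205 205 207 207 203 193 188 171 168 161 159 171 191 200 188 155 114  74  69  59  45  29  12   2   9   9  14   8  45 118 185 207 208
268 206 206 206 207 207 206 206 197 176 169 162 158 159 159 157 160 155 131 101  73  43  22  12   7  13   8   9  11   1   7   5  13  31  70 118 167 199 208
270 206 207 205 202 193 183 171 162 159 158 157 
[... 655 characters left out ...]
 147 137 105  83 105 149 185 203 209 207 207 207 206 206 206 206 206 206 207
280  92  75  72  72  72  84 102 121 142 140 116  91  80 105 142 147 138 111  88  73  65  65  66  78 103 121 148 188 206 208 207 206 208 206 205 207 207 207
282 108  85  78  87 115 143 163 163 157 130 107 102  97  89  86  76  67  66  68  69  68  69  66  67  78  97 115 149 183 202 207 207 208 206 204 204 206 207
284 130 120 133 149 158 161 158 149 140 108  81  69  70  69  67  71  71  75  76  81  80  86  73  60  65  76 103 114 120 148 190 208 208 206 204 205 204 204
286 156 157 156 149 142 117  94  77  65  65  68  67  71  72  75  88  99 100  81  69  59  53  51  55  64  69  80  98 111 118 148 183 202 207 206 206 204 204
```

```bash
python3 -c "
from station import sign_off,state
print(state()['clock']); print(sign_off())"
```

```text
37.3333
the job is handed in; nothing more can be done
None
```

I handed the job in at 37.3 s: by the camera fits the snap ring lies closed and flat (within about 2°) in the hub's groove, the pliers are back in their stand about 2 mm to one side of where they started, and the pot, jar and brush have not moved.

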